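Load the orbital shaker

ROBOT

A 7-joint arm with a two-finger parallel gripper is mounted at the origin on a cart in front of the work surface, level with it; the furniture and walls round the work are solid. World frame = base frame: x ahead of the robot, y to its left, z up, the work surface at z = 0. Lengths are in m, angles in degrees, forces in N, time in s.
With the tool pointing down it reaches from about 0.425 to 0.95 m from the base axis. Payload 4.7 kg.
Tool frame: the origin (TCP) lies at the very end of the fingers, on their centre line; the grasp point (between the pads) lies manip.hold_point_z behind it (manip.hold_point_z is the distance from the TCP to the grasp point, in m); z points along the fingers, x is the direction in which the jaws open and shut, and the axes are right-handed (so a half turn about z gives the same grasp; the last joint's range is limited). The gripper opens to 85 mm and grips with 20 to 120 N. Pads are 22 mm wide; open, the fingers measure 114 mm over their backs; the gripper's body (76 mm by 85 mm) begins 54 mm behind the grasp point. The pads swing forward as they close: fully open they stand 13 mm farther back than shut.
Start: joints at [62, 26.849, -2.785, 87.806, 1.381, 65.374, -4.715], TCP at [0.3, -0.605, 0.231] pointing down, gripper open.
Joint ranges: [-148.3, 148.3], [-19.14, 114.17], [-79.39, 73.82], [5.75, 140.21], [-59.74, 239.74], [12.07, 113.84], [-152.46, 152.46]. Speed limits (degrees/s): [147.25, 147.25, 180, 180, 180, 180, 180].

INTERFACE

Orientations are given as [roll, pitch, yaw] about the fixed x, y, z axes, in that order (R = Rz(yaw) Ry(pitch) Rx(roll)).
In Python, from workcell import manip gives the robot as it stands. The module is installed in compiled form; this text tells all that it offers.
- The arm moves only by the tool carry_out, never from a script. Its argument "increments" is a list of rows, each a list of 4 numbers: the shift along the tool's x, y, z in m, then the turn about the tool's z in degrees. A call has 1 to 8 rows; each row is the pose to reach, as a shift and turn from the pose commanded when the call began, along the tool's axes at that moment; what a row does not reach only later rows make up. A row lasts 1/10 s, in which the tool goes at most 50 mm and 8.59 degrees, less where a joint would pass 70% of its speed; a pose out of reach is approached as far as the arm can. A call with a gripper value outside its range is refused whole. "grip" is the opening, from 0 (shut) to 1 (fully open), set as the call begins (left out, the last holds). The fingers move at their own pace and stop on an object; "force" is the grip in N (left out, the last holds). Time passes only in rows, so rows that repeat a pose let the fingers close. It gives the time, the measured TCP pose, the force and the opening at its end, in the units of the state.
- manip.get_obs(): the state, without advancing time (a new reading comes with each control period).
- manip.camera(name): name is "side" or "top"; returns a dict with "image" (400x640x3 uint8, blue, green, red), "intrinsics" (3x3 intrinsics, pixels), "k1" (the pictures are not rectified: a ray, as slopes to the right and down, at radius r is drawn at 1 + k1 r^2 times it, then the intrinsics apply), "world_from_camera" (4x4, takes a point from camera to world coordinates). Camera axes: x right, y down, z forward; pixel columns grow to the right and rows downward; lengths in m; the calibration is good to about 2 mm. A picture is of the moment at which its call begins. There is no depth.
- manip.sign_off(): hands the job in, once; it reports no verdict.
The state is a dict: "clock": time; "q": joint angles; "qvel": joint speeds; "tau": joint torques, N m; "ee_pos": TCP position; "tcp_rot": TCP orientation; "ft_force": force on the tool from outside, world axes, zero at the start; "wrist_torque": the same for the moment, N m; "width": finger opening in m.
Only numpy, scipy, OpenCV 4.12 (cv2) and the standard library are available. Lean on these libraries where they do the work, as an engineer would, in place of code of your own. Each camera call takes 0.05 s, during which the arm holds its last target.

TASK

Load the orbital shaker: stand each of the four closed sample containers on the grey mat (the slim white-capped vial, the stout black-capped vial, the small white-lidded jar and the tall white jar) in the clamp of its own size on the platform, upright and right down on the clamp's disc. Do not tip any of them over on the way, and leave the dropper bottle and the measuring glass standing where they are.

Things in the scene. Friction and masses are not known exactly. Their poses are not given: they have to be found in the camera images.
- slim_vial_mid (a point): Slim glass vial with a white label and a white ribbed screw cap, 23 mm in diameter, 62 mm tall, closed, standing upright and loose on a thin (2 mm) grey bench mat. The point is its centre, half-way up; z is its upright axis. Once it is seated in its clamp, its lowest 21 mm are inside the clamp, so grip it above that height.
- blackcap_vial_mid (a point): Short, stout clear glass vial with a wide black screw cap, 32 mm in diameter, 50 mm tall, closed, standing upright and loose on a thin (2 mm) grey bench mat. The point is its centre, half-way up; z is its upright axis. Once it is seated in its clamp, its lowest 18 mm are inside the clamp, so grip it above that height.
- cream_jar_mid (a point): Small clear jar with white contents and a white ribbed screw lid, 45 mm in diameter, 64 mm tall, closed, standing upright and loose on a thin (2 mm) grey bench mat. The point is its centre, half-way up; z is its upright axis. Once it is seated in its clamp, its lowest 21 mm are inside the clamp, so grip it above that height.
- tall_jar_mid (a point): Largest and tallest of the four: translucent white plastic jar with a white ribbed lid, 57 mm in diameter, 98 mm tall, closed, standing upright and loose on a thin (2 mm) grey bench mat. The point is its centre, half-way up; z is its upright axis. Once it is seated in its clamp, its lowest 31 mm are inside the clamp, so grip it above that height.
- clamp_29_seat (a point): Smallest of four rigid steel clamps on the shaker's platform, for the 23 mm container: a disc with four upright strips, 29 mm between opposite strips; their tips, 21 mm above the disc, flare out by 6 mm. Point: centre of the disc's top, z up. The shaker is a fixed white box, 260 by 220 mm, with a square dark drilled steel plate on top.
- clamp_38_seat (a point): Second smallest of four rigid steel clamps on the shaker's platform, for the 32 mm container: a disc with four upright strips, 38 mm between opposite strips; their tips, 18 mm above the disc, flare out by 6 mm. Point: centre of the disc's top, z up. The plate's top is 70 mm above the bench, the discs' tops are 73 mm above it.
- clamp_51_seat (a point): Second largest of four rigid steel clamps on the shaker's platform, for the 45 mm container: a disc with four upright strips, 51 mm between opposite strips; their tips, 21 mm above the disc, flare out by 6 mm. Point: centre of the disc's top, z up. The clamps stand at the corners of a square of 110 mm, in any order; the plate reaches 55 mm beyond it.
- clamp_63_seat (a point): Largest of four rigid steel clamps on the shaker's platform, for the 57 mm container: a disc with four upright strips, 63 mm between opposite strips; their tips, 31 mm above the disc, flare out by 6 mm. Point: centre of the disc's top, z up. Shaker and clamps do not move; containers stand on the disc between the strips.
- dropper_bottle_mid (a point): Bystander: amber glass dropper bottle with a dark red rubber bulb, 27 mm in diameter, 91 mm tall, standing loose among the containers; leave it where it is. The point is its centre, half-way up.
- measuring_glass_mid (a point): Bystander: empty, open clear measuring glass, 53 mm across the rim, 56 mm tall, standing loose among the containers; leave it where it is. The point is its centre, half-way up.
There are look-alikes about, which are no part of the job. Leave any green or yellow look-alike of the part that bears cream_jar_mid alone. What is shaped like the part that bears measuring_glass_mid but purple is not meant.

How it is judged:
By the outcome, as a careful person would: the job done as asked, in the order asked, and still so for the second after the job is handed in, with the robot touching nothing.
It also fails if it takes over 115 s, if anything falls off the work surface, if the arm or the gripper's body presses on something with over 40 N, if the wrist force passes 120 N, or if a joint passes its speed limit or range.

## Working session

There is one attempt and no reset: what is moved stays moved. The work goes in short steps, Python scripts to look and compute and a tool call to move; the robot and the scene stay as the last step left them, time stands still between calls to the robot, and variables do not carry over. Pictures are saved under pics/ and viewed, and the job is handed in when it is done.

Besides the shell and the picture viewer there is one more tool, called after "Call:" as name(argument=value, ...) on one line, values as JSON. carry_out: Moves the arm, as the interface text tells. Its arguments: {"type":"object","properties":{"increments":{"type":"array"},"grip":{"type":"number"},"force":{"type":"number"}},"required":["increments"]}

```bash
mkdir -p pics
python3 - <<'E'
from workcell import manip
import cv2
print(manip.get_obs(), manip.hold_point_z)
for n in("side","top"):
    c=manip.camera(n); cv2.imwrite(f"pics/{n}0.png",c["image"]); print(n,c["intrinsics"],c["k1"],c["world_from_camera"])
E
```

```text
{'clock': 0.0, 'q': array([61.99939997, 26.89928538, -2.78340758, 87.87498309,  1.38004778,
       65.3747258 , -4.71665103]), 'qvel': array([-0.0154129 , -0.05704118, -0.0016351 ,  0.03703111, -0.02329556,
        0.03590709,  0.07671327]), 'tau': array([-7.57033413e-04, -5.10303783e+01, -4.67431778e-02, -2.37713134e+01,
        1.07358376e-02,  7.38231320e-03,  4.82475713e-06]), 'ee_pos': array([ 0.2992861 , -0.60436016,  0.23022877]), 'tcp_rot': array([ 1.79996028e+02,  1.15404843e-01, -6.36557396e+01]), 'ft_force': array([ 0.4212547 ,  1.14986808, -0.29760013]), 'wrist_torque': array([ 0.02637179,  0.03251602, -0.06169199]), 'width': 0.0853528833141954} 0.0187
side [[406.37421915   0.         310.36761947]
 [  0.         406.37421915 198.12320821]
 [  0.           0.           1.        ]] -0.0789031610735338 [[-0.95330798 -0.11145858  0.28067933  0.20221735]
 [-0.30123501  0.41704787 -0.857513    0.90635789]
 [-0.02147954 -0.90202442 -0.43115029  0.55359953]
 [ 0.          0.          0.          1.        ]]
top [[380.59391496   0.         318.76275995]
 [  0.         380.59391496 197.08007273]
 [  0.           0.           1.        ]] -0.03173248137448048 [[-0.01496209 -0.9770774   0.21235794  0.28603614]
 [-0.99988251  0.01391296 -0.00643391 -0.07479678]
 [ 0.0033319  -0.21242926 -0.97717077  1.15855113]
 [ 0.          0.          0.          1.        ]]
```

View pics/side0.png

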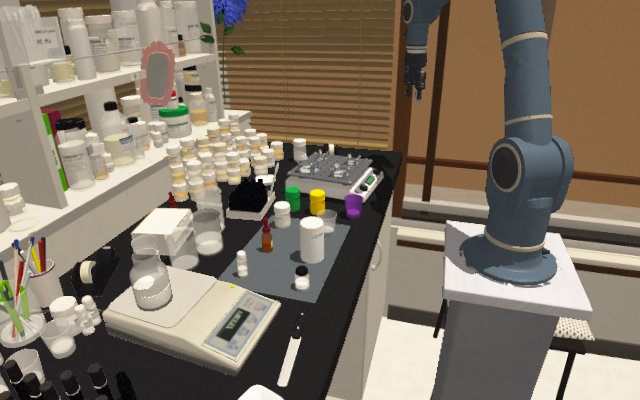

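View pics/top0.png

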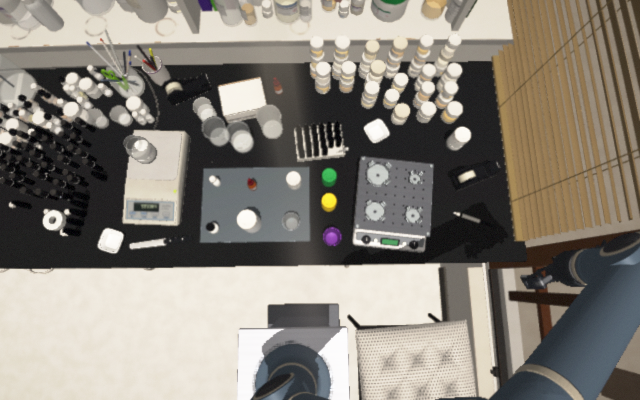

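The top view shows the mat (200–310, 167–242) with the slim vial at (215,181), dropper at (252,184), cream jar at (293,180), tall jar at (248,220), measuring glass at (290,220) and black-capped vial at (212,228). The clamps sit on the plate at about (378,174), (418,177), (375,211) and (413,215). I'll zoom in on both views.

Run:
```python
import cv2
t=cv2.imread("pics/top0.png");s=cv2.imread("pics/side0.png")
cv2.imwrite("pics/t_mat.png",cv2.resize(t[160:250,195:345],None,fx=5.3,fy=5.3,interpolation=cv2.INTER_CUBIC))
cv2.imwrite("pics/t_shk.png",cv2.resize(t[152:252,350:440],None,fx=6,fy=6,interpolation=cv2.INTER_CUBIC))
cv2.imwrite("pics/s_mat.png",cv2.resize(s[185:300,220:370],None,fx=5,fy=5,interpolation=cv2.INTER_CUBIC))
cv2.imwrite("pics/s_shk.png",cv2.resize(s[140:210,280:390],None,fx=7,fy=7,interpolation=cv2.INTER_CUBIC))
```

```text
(no output)
```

View pics/t_mat.png

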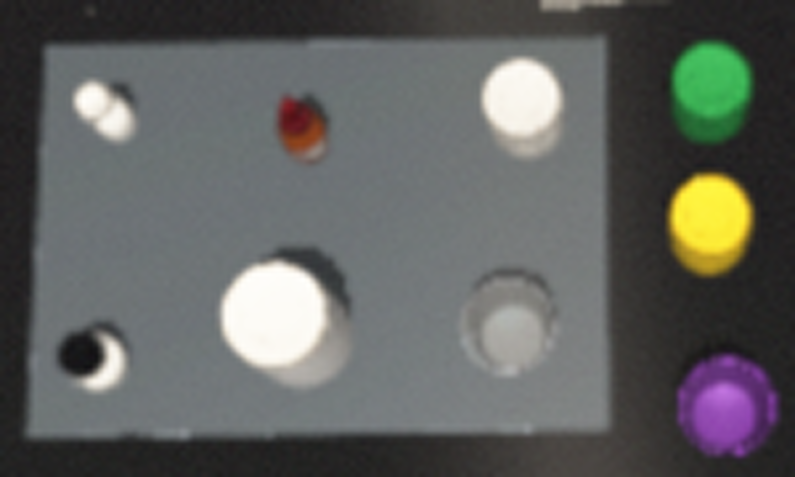

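View pics/t_shk.png

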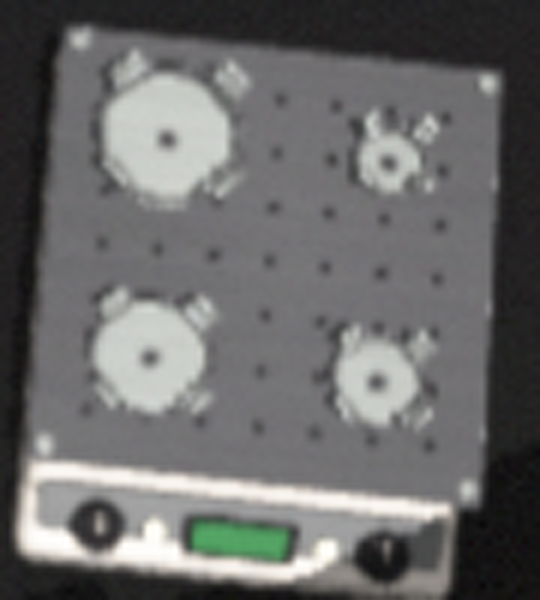

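View pics/s_mat.png

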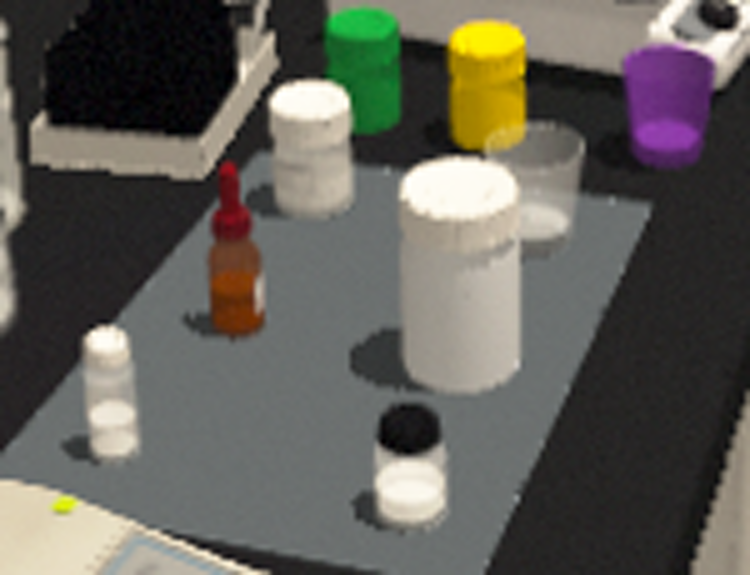

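View pics/s_shk.png

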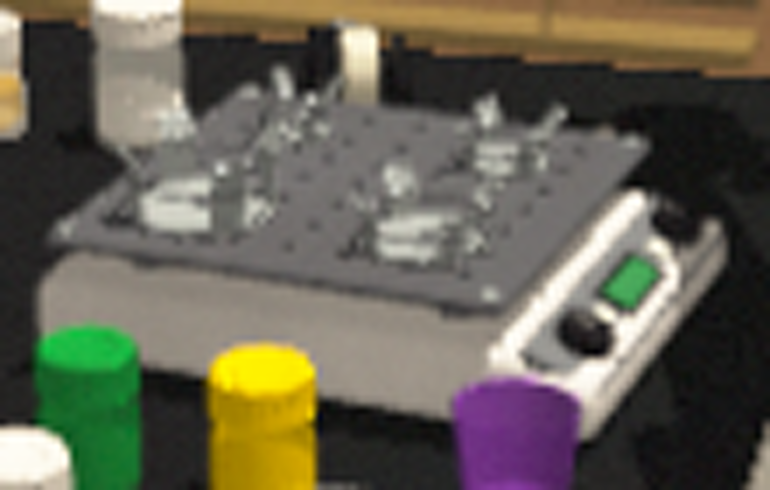

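```bash
cat > h.py <<'E'
import numpy as np, cv2
from workcell import manip
CAM={}
def cal(n):
    if n not in CAM: 
        import pickle,os
        if os.path.exists(n+'.pkl'): CAM[n]=pickle.load(open(n+'.pkl','rb'))
        else:
            c=manip.camera(n); CAM[n]=(c["intrinsics"],c["k1"],c["world_from_camera"]); pickle.dump(CAM[n],open(n+'.pkl','wb'))
    return CAM[n]
def proj(n,P):
    K,k1,T=cal(n); P=np.atleast_2d(P); p=(P-T[:3,3])@T[:3,:3]; s=p[:,:2]/p[:,2:]
    s=s*(1+k1*(s**2).sum(1,keepdims=True)); return s@np.diag([K[0,0],K[1,1]])+K[:2,2]
def back(n,uv,z):
    K,k1,T=cal(n); d=(np.array(uv,float)-K[:2,2])/[K[0,0],K[1,1]]; s=d.copy()
    for _ in range(20): s=d/(1+k1*(s@s))
    r=T[:3,:3]@np.array([s[0],s[1],1]); return T[:3,3]+r*(z-T[2,3])/r[2]
def circ(c,r,z):
    a=np.linspace(0,2*np.pi,60); return np.c_[c[0]+r*np.cos(a),c[1]+r*np.sin(a),0*a+z]
def overlay(n,img,items,roi,f,out):
    x0,y0,x1,y1=roi; im=cv2.resize(img[y0:y1,x0:x1],None,fx=f,fy=f,interpolation=cv2.INTER_CUBIC)
    for c,r,z,col in items:
        uv=(proj(n,circ(c,r,z))-[x0,y0]+.5)*f-.5
        cv2.polylines(im,[np.round(uv*8).astype(np.int32)],True,col,1,cv2.LINE_AA,3)
    cv2.imwrite(out,im)
E
cat > m1.py <<'E'
from h import *
im=cv2.imread('pics/top0.png')
def c2(x,y,o,f): return ((x+.5)/f-.5+o[0],(y+.5)/f-.5+o[1])
m=lambda x,y:c2(x,y,(195,160),5.3)
k=lambda x,y:c2(x,y,(350,152),6)
for nm,uv,z in [("slim",m(93,100),.064),("black",m(81,353),.052),("cream",m(521,98),.066),("tall",m(274,315),.1),("drop",m(306,140),.002),("glass",m(512,330),.01),("green",m(711,80),.064),("purple",m(727,400),.03)]:
    print(nm,back('top',uv,z).round(4))
C=[]
for nm,uv in [("63",k(167,139)),("29",k(388,162)),("51",k(150,357)),("38",k(376,382))]:
    p=back('top',uv,.073);C.append(p); print(nm,p.round(4))
C=np.array(C)[:,:2]; print([np.linalg.norm(C[a]-C[b]).round(4) for a,b in[(0,1),(2,3),(0,2),(1,3)]])
# rigid fit
Q=np.array([[.055,.055],[.055,-.055],[-.055,.055],[-.055,-.055]]);c=C.mean(0);D=C-c
th=np.arctan2((Q[:,0]*D[:,1]-Q[:,1]*D[:,0]).sum(),(Q*D).sum());R=np.array([[np.cos(th),-np.sin(th)],[np.sin(th),np.cos(th)]])
print(c,np.degrees(th),(Q@R.T+c).round(4))
E
python3 m1.py
```

```text
slim [0.5852 0.2348 0.064 ]
black [0.4437 0.2384 0.052 ]
cream [ 0.5823 -0.006   0.066 ]
tall [0.4558 0.123  0.1   ]
drop [0.5758 0.125  0.002 ]
glass [0.4596 0.0027 0.01  ]
green [ 0.5918 -0.1128  0.064 ]
purple [ 0.4152 -0.1191  0.03  ]
63 [ 0.5871 -0.2566  0.073 ]
29 [ 0.5739 -0.3653  0.073 ]
51 [ 0.4781 -0.2431  0.073 ]
38 [ 0.4642 -0.3519  0.073 ]
[np.float64(0.1095), np.float64(0.1097), np.float64(0.1099), np.float64(0.1105)]
[ 0.525845   -0.30424523] -7.039592378626434 [[ 0.5872 -0.2564]
 [ 0.5737 -0.3656]
 [ 0.478  -0.2429]
 [ 0.4645 -0.3521]]
```

```bash
cat > ov.py <<'E'
from h import *
O={"slim":(.5852,.2348,.0115,.062),"black":(.4437,.2384,.016,.05),"cream":(.5823,-.006,.0225,.064),"tall":(.4558,.123,.0285,.098)}
CL=[(.5872,-.2564,.0315,.031),(.5737,-.3656,.0145,.021),(.478,-.2429,.0255,.021),(.4645,-.3521,.019,.018)]
it=[]
for x,y,r,h in O.values(): it+=[((x,y),r,.002,(0,255,255)),((x,y),r,.002+h,(0,0,255))]
ic=[]
for x,y,r,h in CL: ic+=[((x,y),r,.073,(0,0,255)),((x,y),r+.006,.073+h,(0,255,255))]
for n,rm,rs in [("top",(195,160,345,250),(350,152,440,252)),("side",(220,185,370,300),(280,140,390,210))]:
    im=cv2.imread(f'pics/{n}0.png')
    overlay(n,im,it,rm,5,f'pics/ov_{n}_m.png'); overlay(n,im,ic,rs,6,f'pics/ov_{n}_s.png')
a=[cv2.imread(f'pics/ov_{n}.png') for n in("top_m","side_m","top_s","side_s")]
E
python3 ov.py
```

```text
(no output)
```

View pics/ov_top_m.png

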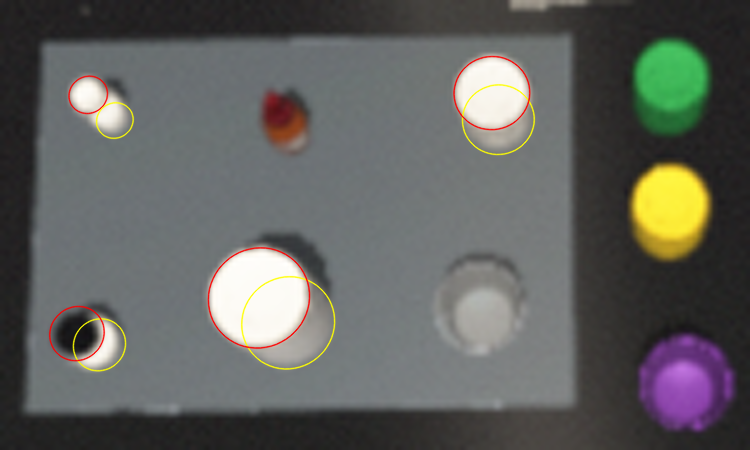

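View pics/ov_side_m.png

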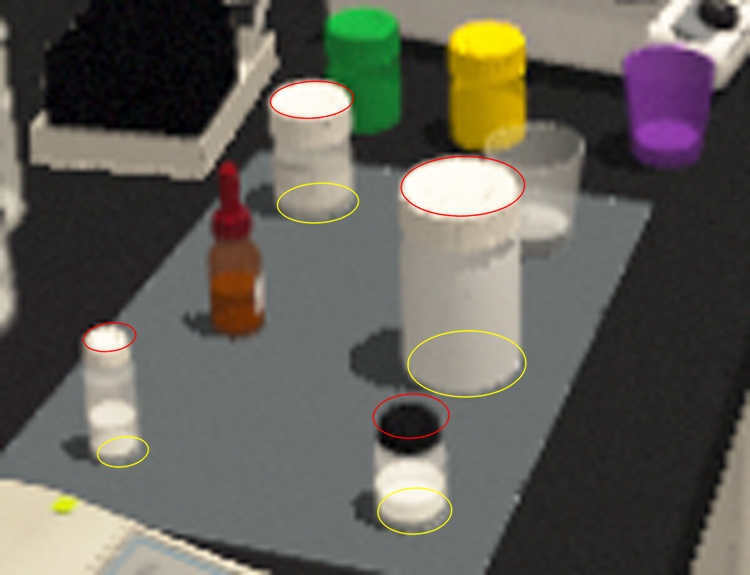

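View pics/ov_top_s.png

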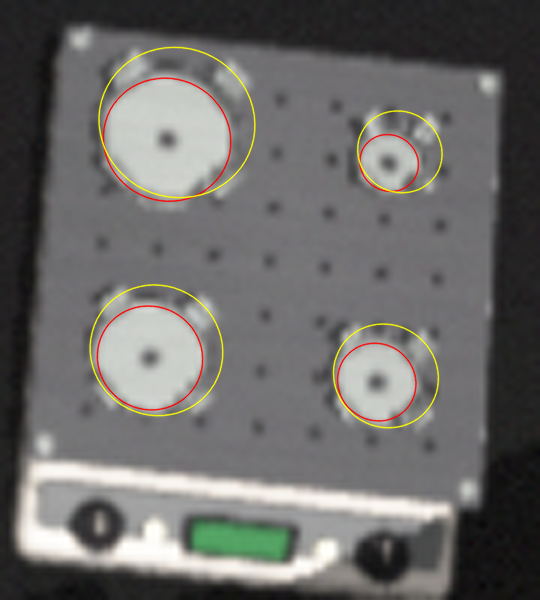

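View pics/ov_side_s.png

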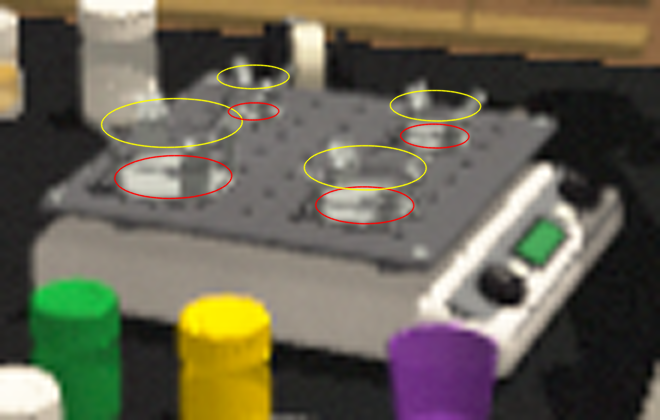

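The overlays match the top view to within about 1 px, and the clamp centres fit a 110 mm square turned −7°. I'll hold the tool yaw at −7°, so the jaws come down between the clamp strips.

```bash
cat > go.py <<'E'
import sys
from h import *
# target x y z yaw : prints total tool-frame shift and turn
def plan(t,yaw=None):
    o=manip.get_obs(); p=o["ee_pos"]; y=o["tcp_rot"][2]; R=cv2.Rodrigues
    from scipy.spatial.transform import Rotation as Ro
    r=Ro.from_euler('xyz',o["tcp_rot"],degrees=True).as_matrix()
    d=r.T@(np.array(t)-p); turn=0 if yaw is None else -(yaw-y)
    print("t",round(o["clock"],2),"pos",p.round(4),"rot",o["tcp_rot"].round(2),"w",round(o["width"],4),"| shift",d.round(4),"turn",round(turn,2),"dist",round(np.linalg.norm(d),3), "q",o["q"].round(0), "F",o["ft_force"].round(1))
if __name__=="__main__":
    a=[float(v) for v in sys.argv[1:]]; plan(a[:3],a[3] if len(a)>3 else None)
E
python3 go.py 0.5852 0.2348 0.20 -7.04
```

```text
t 0.2 pos [ 0.2994 -0.6046  0.2306] rot [ 1.800e+02  7.000e-02 -6.366e+01] w 0.0852 | shift [-0.6253 -0.6286  0.0314] turn -56.62 dist 0.887 q [62. 27. -3. 88.  1. 65. -5.] F [-0.7  0.5 -0.1]
```

Call:
carry_out(increments=[[-0.015, -0.015, 0, -4], [-0.045, -0.045, 0, -12], [-0.078, -0.078, 0, -20], [-0.11, -0.11, 0, -28], [-0.142, -0.142, 0, -36], [-0.175, -0.175, 0, -44], [-0.208, -0.208, 0, -51], [-0.24, -0.24, 0, -56.6]], grip=1, force=30)

```text
clock: 1.0
ee_pos: [0.4084, -0.2813, 0.2314]
tcp_rot: [180.0, -0.0, -6.8]
ft_force: [0.9, -0.0, 0.4]
width: 0.0854
```

```bash
python3 go.py 0.5852 0.2348 0.20 -7.04
```

```text
t 1.0 pos [ 0.4084 -0.2813  0.2314] rot [ 1.7998e+02 -2.0000e-02 -6.8000e+00] w 0.0854 | shift [ 0.1145 -0.5334  0.0313] turn 0.24 dist 0.546 q [ 49.  12. -22. 111.   5.  59.  18.] F [ 0.9 -0.   0.4]
```

Call:
carry_out(increments=[[0.009, -0.042, 0, 0], [0.018, -0.084, 0, 0], [0.027, -0.126, 0, 0], [0.036, -0.168, 0, 0], [0.046, -0.21, 0, 0], [0.055, -0.252, 0, 0], [0.064, -0.294, 0, 0], [0.073, -0.336, 0, 0]])

```text
clock: 1.8
ee_pos: [0.5221, 0.0427, 0.2313]
tcp_rot: [180.0, -0.0, -7.1]
ft_force: [1.6, -0.5, 1.0]
width: 0.0853
```

```bash
python3 go.py 0.5852 0.2348 0.20 -7.04
```

```text
t 1.8 pos [0.5221 0.0427 0.2313] rot [ 1.7998e+02 -1.0000e-02 -7.0700e+00] w 0.0853 | shift [ 0.0389 -0.1985  0.0313] turn -0.03 dist 0.205 q [ 19.  16. -34. 107.  10.  60. -26.] F [ 1.6 -0.5  1. ]
```

Call:
carry_out(increments=[[0.008, -0.04, 0.005, 0], [0.016, -0.08, 0.01, 0], [0.024, -0.12, 0.015, 0], [0.032, -0.16, 0.02, 0], [0.037, -0.187, 0.026, 0], [0.039, -0.196, 0.03, 0], [0.039, -0.196, 0.03, 0], [0.039, -0.196, 0.03, 0]])

```text
clock: 2.6
ee_pos: [0.5847, 0.2291, 0.2011]
tcp_rot: [179.9, 0.0, -7.1]
ft_force: [0.3, -0.1, 0.2]
width: 0.0856
```

```bash
python3 go.py 0.5852 0.2348 0.025 -7.04
python3 - <<'E'
from h import *
for n in("top","side"):
    cv2.imwrite(f"pics/{n}1.png",cv2.resize(manip.camera(n)["image"][100:300,120:420],None,fx=2.6,fy=2.6))
E
```

```text
t 2.6 pos [0.5847 0.2291 0.2011] rot [ 1.799e+02  2.000e-02 -7.140e+00] w 0.0856 | shift [-1.00e-04 -6.00e-03  1.76e-01] turn -0.1 dist 0.176 q [ -1.  28. -34.  95.  17.  62. -47.] F [ 0.3 -0.1  0.2]
```

View pics/side1.png

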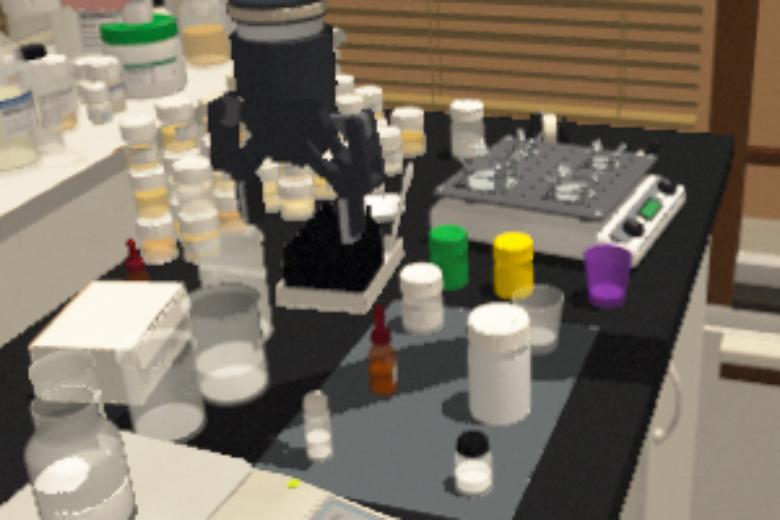

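View pics/top1.png

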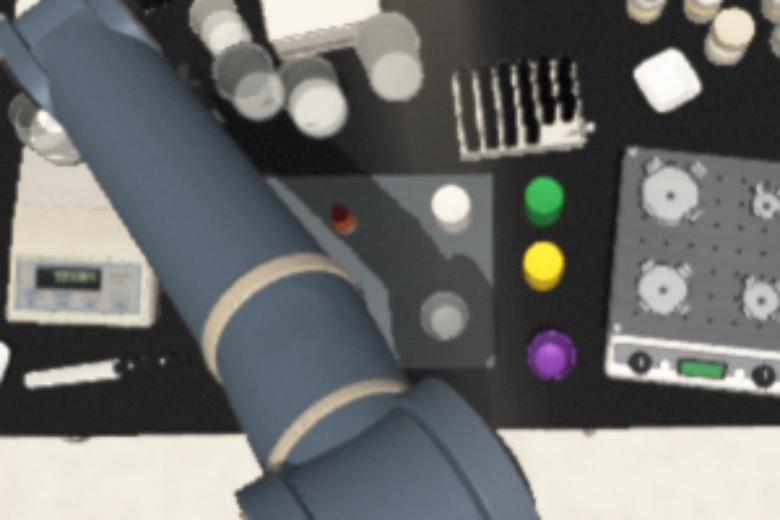

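The arm blocks the top view of the vials, but the side view is clear: the gripper is open above the slim vial (317,425 in the crop). I'll come down to just above the cap and check alignment there.

Call:
carry_out(increments=[[0, -0.006, 0.02, 0], [0, -0.006, 0.05, 0], [0, -0.006, 0.08, 0], [0, -0.006, 0.1, 0], [0, -0.006, 0.105, 0], [0, -0.006, 0.105, 0]])

```text
clock: 3.3
ee_pos: [0.5855, 0.2356, 0.0963]
tcp_rot: [180.0, 0.0, -7.1]
ft_force: [-0.6, -0.3, 0.6]
width: 0.0853
```

```bash
python3 go.py 0.5852 0.2348 0.025 -7.04
python3 - <<'E'
from h import *
i=manip.camera("side")["image"]
cv2.imwrite("pics/s2full.png",i)
p=manip.get_obs()["ee_pos"]; z=p[2]
overlay("side",i,[((.5852,.2348),.0115,.064,(0,0,255)),((.5852,.2348),.0115,.002,(0,255,255)),(p[:2],.003,z,(0,255,0)),(p[:2],.043,z+.013,(255,255,0))],(190,150,320,290),4,"pics/s2.png")
E
```

```text
t 3.3 pos [0.5855 0.2356 0.0963] rot [ 1.7995e+02  2.0000e-02 -7.1400e+00] w 0.0853 | shift [-0.0002  0.0008  0.0713] turn -0.1 dist 0.071 q [ -3.  34. -31. 100.  22.  52. -51.] F [-0.6 -0.3  0.6]
```

View pics/s2.png

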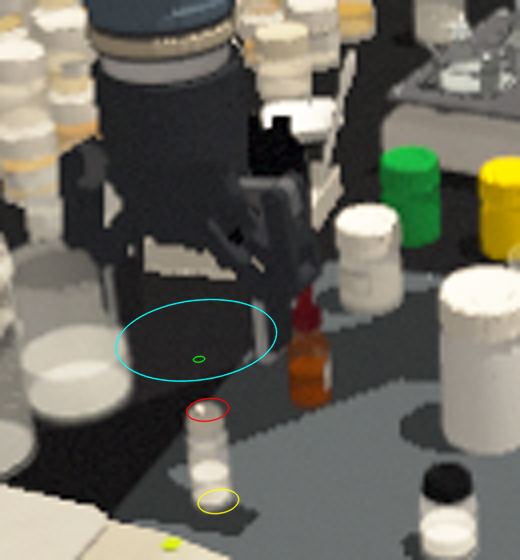

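Run:
```python
from h import *
i=cv2.imread("pics/s2full.png")
p=manip.get_obs()["ee_pos"]; z=p[2]
y=np.radians(-7.1);ax=np.array([np.cos(y),np.sin(y)])
it=[(p[:2]+s*d*ax,.001,z+.013,c) for s in(1,-1) for d,c in((.0427,(0,255,0)),(.057,(0,0,255)))]
overlay("side",i,it,(205,180,285,280),7.5,"pics/s3.png")
```

```text
(no output)
```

View pics/s3.png

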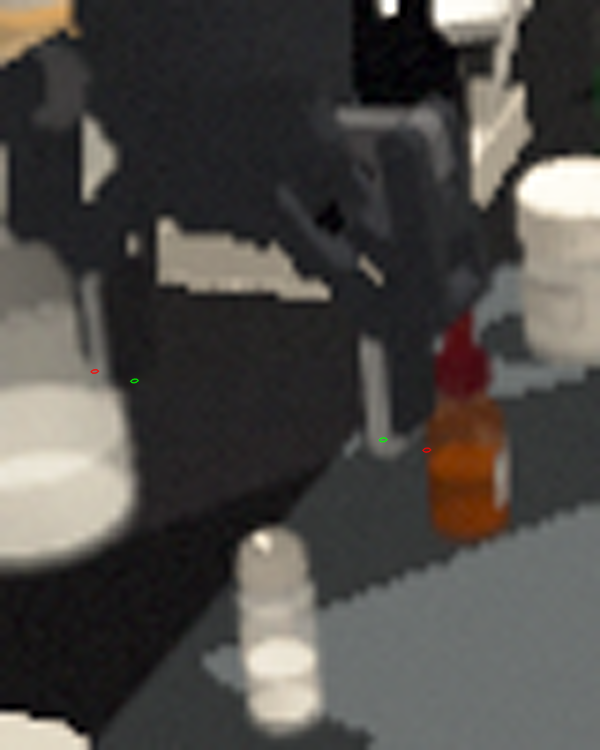

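Fingertips and vial agree with the overlay to about 1–2 mm, so I'll go down and grip.

Call:
carry_out(increments=[[0, 0.001, 0.015, 0], [0, 0.001, 0.035, 0], [0, 0.001, 0.055, 0], [0, 0.001, 0.068, 0], [0, 0.001, 0.071, 0], [0, 0.001, 0.071, 0]])

```text
clock: 3.95
ee_pos: [0.5854, 0.236, 0.0252]
tcp_rot: [-180.0, 0.0, -7.1]
ft_force: [0.3, 0.5, 0.8]
width: 0.0855
```

Call:
carry_out(increments=[[0, 0, 0, 0], [0, 0, 0, 0], [0, 0, 0, 0], [0, 0, 0, 0], [0, 0, 0, 0], [0, 0, 0, 0], [0, 0, 0, 0], [0, 0, 0, 0]], grip=0, force=30)

```text
clock: 4.75
ee_pos: [0.5855, 0.236, 0.0258]
tcp_rot: [-180.0, -0.0, -7.1]
ft_force: [-0.8, -0.5, 5.7]
width: 0.0216
```

```bash
python3 go.py 0.5852 0.2348 0.025 -7.04
python3 - <<'E'
from h import *
i=manip.camera("side")["image"]
overlay("side",i,[],(190,170,320,290),5,"pics/s4.png")
E
```

```text
t 4.75 pos [0.5855 0.236  0.0258] rot [-1.7999e+02 -4.0000e-02 -7.0600e+00] w 0.0216 | shift [-0.0002  0.0012  0.0008] turn -0.02 dist 0.001 q [ -5.  39. -29. 102.  26.  45. -54.] F [-0.8 -0.5  5.7]
```

View pics/s4.png

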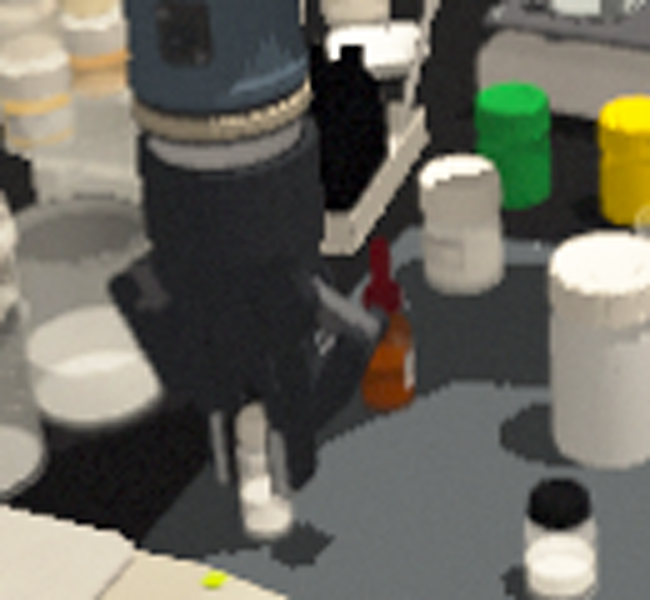

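Call:
carry_out(increments=[[0, 0, -0.01, 0], [0, 0, -0.03, 0], [0, 0, -0.055, 0], [0, 0, -0.085, 0], [0, 0, -0.115, 0], [0, 0, -0.145, 0], [0, 0, -0.165, 0], [0, 0, -0.175, 0]])

```text
clock: 5.6
ee_pos: [0.5859, 0.2364, 0.2027]
tcp_rot: [-179.9, -0.2, -7.0]
ft_force: [-0.4, -0.3, -0.4]
width: 0.0215
```

```bash
python3 go.py 0.5737 -0.3644 0.20 -7.04
```

```text
t 5.6 pos [0.5859 0.2364 0.2027] rot [-1.799e+02 -1.600e-01 -7.050e+00] w 0.0215 | shift [0.0616 0.5978 0.0019] turn -0.01 dist 0.601 q [ -1.  28. -34.  95.  17.  63. -48.] F [-0.4 -0.3 -0.4]
```

Call:
carry_out(increments=[[0.001, 0.012, 0, 0], [0.004, 0.036, 0, 0], [0.007, 0.07, 0, 0], [0.011, 0.105, 0, 0], [0.014, 0.14, 0, 0], [0.018, 0.175, 0, 0], [0.022, 0.21, 0, 0], [0.025, 0.245, 0, 0]])

```text
clock: 6.4
ee_pos: [0.5785, -0.0132, 0.1985]
tcp_rot: [179.9, 0.2, -7.1]
ft_force: [0.3, 0.3, -0.4]
width: 0.0215
```

Call:
carry_out(increments=[[0.004, 0.035, 0, 0], [0.007, 0.07, 0, 0], [0.011, 0.105, 0, 0], [0.014, 0.14, 0, 0], [0.018, 0.175, 0, 0], [0.022, 0.21, 0, 0], [0.025, 0.245, 0, 0], [0.029, 0.28, 0, 0]])

```text
clock: 7.2
ee_pos: [0.5723, -0.294, 0.1983]
tcp_rot: [-180.0, 0.2, -7.1]
ft_force: [1.9, -0.5, -0.4]
width: 0.0216
```

```bash
python3 go.py 0.5737 -0.3644 0.13 -7.04
```

```text
t 7.2 pos [ 0.5723 -0.294   0.1983] rot [-179.97    0.2    -7.11] w 0.0216 | shift [0.0104 0.0698 0.0682] turn -0.07 dist 0.098 q [ 43.  28. -28.  93.  14.  62.   4.] F [ 1.9 -0.5 -0.4]
```

Call:
carry_out(increments=[[0.004, 0.03, 0, 0], [0.007, 0.052, 0, 0], [0.009, 0.062, 0, 0], [0.009, 0.064, 0.005, 0], [0.009, 0.064, 0.02, 0], [0.009, 0.064, 0.035, 0], [0.009, 0.064, 0.04, 0], [0.009, 0.064, 0.04, 0]])

```text
clock: 8.0
ee_pos: [0.5748, -0.355, 0.1585]
tcp_rot: [-179.9, 0.2, -7.0]
ft_force: [0.2, 1.2, -0.7]
width: 0.0212
```

```bash
python3 go.py 0.5737 -0.3644 0.13 -7.04
cat > look.py <<'E'
import sys
from h import *
n,tag=sys.argv[1:3]; roi=[int(v) for v in sys.argv[3:7]]; f=float(sys.argv[7])
i=manip.camera(n)["image"]; it=[]
for a in sys.argv[8:]:
    x,y,r,z=[float(v) for v in a.split(',')]; it.append(((x,y),r,z,(0,0,255)))
overlay(n,i,it,roi,f,f"pics/{tag}.png"); cv2.imwrite(f"pics/{tag}_full.png",i)
E
python3 look.py side a1 270 70 390 210 4.2 .5737,-.3656,.0205,.094
python3 look.py top a2 340 140 450 250 5 .5737,-.3656,.0205,.094
```

```text
t 8.0 pos [ 0.5748 -0.355   0.1585] rot [-1.7992e+02  1.6000e-01 -6.9600e+00] w 0.0212 | shift [0.0001 0.0095 0.0285] turn 0.08 dist 0.03 q [ 46.  33. -26.  91.  16.  60.   8.] F [ 0.2  1.2 -0.7]
```

View pics/a1.png

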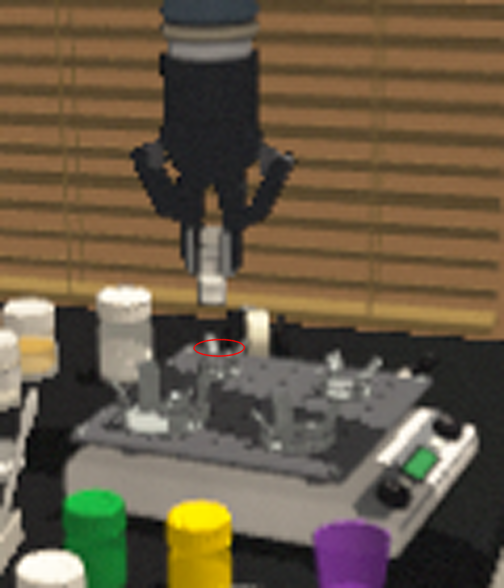

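View pics/a2.png

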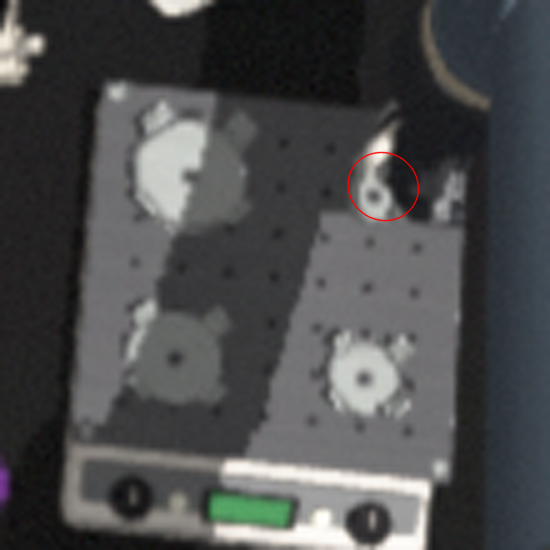

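Call:
carry_out(increments=[[0, 0.006, 0, 0], [0, 0.0095, 0.01, 0], [0, 0.0095, 0.025, 0], [0, 0.0095, 0.034, 0], [0, 0.0095, 0.034, 0]])

```text
clock: 8.6
ee_pos: [0.5728, -0.3651, 0.1236]
tcp_rot: [-179.9, 0.2, -7.0]
ft_force: [-0.1, 0.2, -0.5]
width: 0.0212
```

```bash
python3 go.py 0.5737 -0.3644 0.097 -7.04
python3 look.py side a3 290 100 370 190 6.5 .5737,-.3656,.0145,.073 .5737,-.3656,.0115,.1012 .5737,-.3656,.0115,.16
```

```text
t 8.6 pos [ 0.5728 -0.3651  0.1236] rot [-179.89    0.24   -7.05] w 0.0212 | shift [ 0.0009 -0.0008  0.0266] turn -0.01 dist 0.027 q [ 46.  35. -25.  92.  17.  57.   8.] F [-0.1  0.2 -0.5]
```

View pics/a3.png

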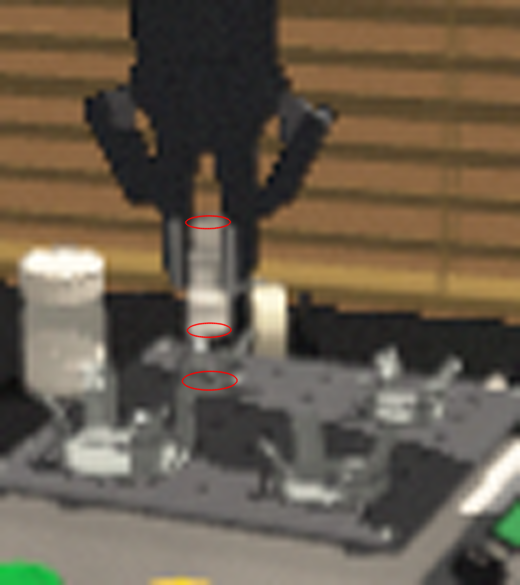

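The vial lines up with the predicted axis (x≈208), so I'll lower it into the clamp.

Call:
carry_out(increments=[[0.001, -0.001, 0.004, 0], [0.001, -0.001, 0.009, 0], [0.001, -0.001, 0.014, 0], [0.001, -0.001, 0.019, 0], [0.001, -0.001, 0.023, 0], [0.001, -0.001, 0.025, 0], [0.001, -0.001, 0.025, 0]])

```text
clock: 9.35
ee_pos: [0.5751, -0.3649, 0.1009]
tcp_rot: [-180.0, 0.0, -7.1]
ft_force: [-0.8, -0.4, -1.3]
width: 0.0215
```

```bash
python3 go.py 0.5737 -0.3644 0.096 -7.04
```

```text
t 9.35 pos [ 0.5751 -0.3649  0.1009] rot [-1.7999e+02  4.0000e-02 -7.0500e+00] w 0.0215 | shift [-0.0015 -0.0003  0.0049] turn -0.01 dist 0.005 q [ 46.  37. -25.  93.  18.  55.   8.] F [-0.8 -0.4 -1.3]
```

Call:
carry_out(increments=[[-0.001, 0, 0.002, 0], [-0.001, 0, 0.004, 0], [-0.001, 0, 0.005, 0], [-0.001, 0, 0.005, 0]])

```text
clock: 9.75
ee_pos: [0.5745, -0.3649, 0.0968]
tcp_rot: [180.0, -0.0, -7.1]
ft_force: [-1.7, -0.2, 2.0]
width: 0.0212
```

```bash
python3 go.py 0.5737 -0.3644 0.096 -7.04
python3 look.py side a4 290 100 370 190 6.5 .5737,-.3656,.0115,.073 .5737,-.3656,.0115,.135
```

```text
t 9.75 pos [ 0.5745 -0.3649  0.0968] rot [ 1.7999e+02 -2.0000e-02 -7.0500e+00] w 0.0212 | shift [-0.0009 -0.0003  0.0008] turn -0.01 dist 0.001 q [ 46.  37. -25.  93.  18.  54.   7.] F [-1.7 -0.2  2. ]
```

View pics/a4.png

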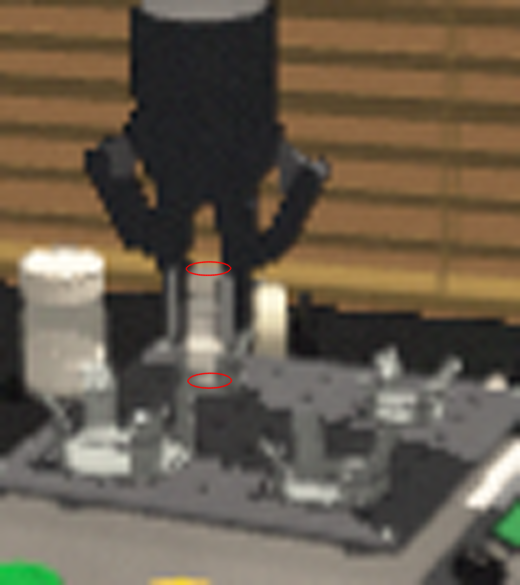

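It's seated: the force shows contact at the right height. Releasing and rising.

Call:
carry_out(increments=[[0, 0, 0, 0], [0, 0, 0, 0], [0, 0, 0, 0], [0, 0, 0, 0], [0, 0, 0, 0], [0, 0, -0.01, 0], [0, 0, -0.035, 0], [0, 0, -0.07, 0]], grip=0.7)

```text
clock: 10.6
ee_pos: [0.5733, -0.3644, 0.1659]
tcp_rot: [-179.9, 0.2, -7.0]
ft_force: [1.0, -0.8, 0.5]
width: 0.0594
```

Call:
carry_out(increments=[[0, 0, -0.03, 0], [0, 0, -0.05, 0], [0, -0.02, -0.05, 0], [0, -0.06, -0.05, 0], [0, -0.1, -0.05, 0], [0, -0.14, -0.05, 0], [0, -0.18, -0.05, 0], [0, -0.22, -0.05, 0]], grip=1)

```text
clock: 11.4
ee_pos: [0.6006, -0.1432, 0.2156]
tcp_rot: [-180.0, 0.1, -7.0]
ft_force: [0.7, 0.3, 0.6]
width: 0.0855
```

```bash
python3 go.py 0.4437 0.2384 0.18 -7.04
python3 look.py side a5 290 120 370 200 7 .5737,-.3656,.0115,.073 .5737,-.3656,.0115,.135
python3 look.py top a6 340 140 450 250 5 .5737,-.3656,.0115,.135
```

```text
t 11.4 pos [ 0.6006 -0.1432  0.2156] rot [-1.7997e+02  8.0000e-02 -6.9800e+00] w 0.0855 | shift [-0.202  -0.3597  0.0361] turn 0.06 dist 0.414 q [ 32.  25. -30.  96.  14.  63. -10.] F [0.7 0.3 0.6]
```

View pics/a5.png

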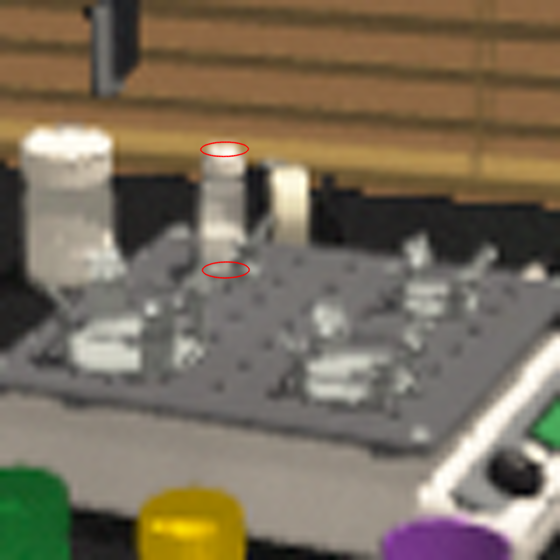

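View pics/a6.png

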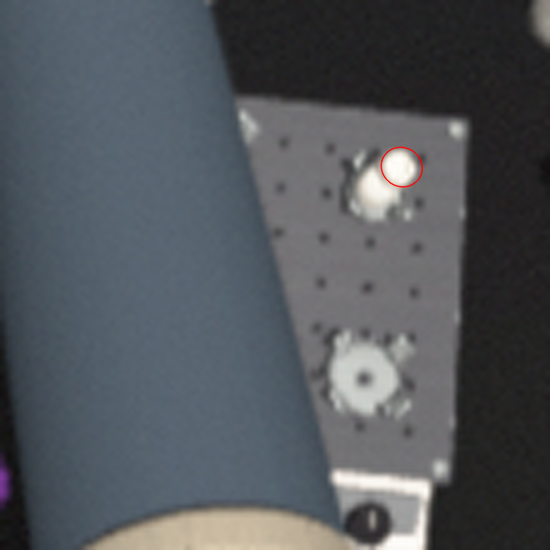

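The slim vial stands upright in clamp 29. Next is the black-capped vial.

Call:
carry_out(increments=[[-0.012, -0.021, 0.002, 0], [-0.035, -0.062, 0.005, 0], [-0.058, -0.104, 0.01, 0], [-0.082, -0.146, 0.014, 0], [-0.105, -0.188, 0.018, 0], [-0.129, -0.23, 0.022, 0], [-0.152, -0.272, 0.026, 0], [-0.175, -0.312, 0.03, 0]])

```text
clock: 12.3
ee_pos: [0.4639, 0.1866, 0.1858]
tcp_rot: [180.0, 0.0, -7.0]
ft_force: [0.7, 1.2, 0.2]
width: 0.0853
```

```bash
python3 go.py 0.4437 0.2384 0.10 -7.04
```

```text
t 12.3 pos [0.4639 0.1866 0.1858] rot [ 1.7998e+02  3.0000e-02 -7.0000e+00] w 0.0853 | shift [-0.0263 -0.049   0.0858] turn 0.04 dist 0.102 q [  6.  18. -39. 112.  13.  54. -47.] F [0.7 1.2 0.2]
```

Call:
carry_out(increments=[[-0.014, -0.028, 0, 0], [-0.024, -0.044, 0, 0], [-0.026, -0.047, 0.005, 0], [-0.026, -0.047, 0.025, 0], [-0.026, -0.047, 0.055, 0], [-0.026, -0.047, 0.075, 0], [-0.026, -0.047, 0.08, 0], [-0.026, -0.047, 0.08, 0]])

```text
clock: 13.1
ee_pos: [0.4456, 0.2334, 0.1054]
tcp_rot: [179.9, 0.1, -7.1]
ft_force: [-1.2, 0.5, -0.2]
width: 0.0848
```

```bash
python3 go.py 0.4437 0.2384 0.022 -7.04
python3 look.py side b1 240 180 340 300 5  .4437,.2384,.016,.052 .4437,.2384,.003,.105
```

```text
t 13.1 pos [0.4456 0.2334 0.1054] rot [ 1.7992e+02  1.1000e-01 -7.1100e+00] w 0.0848 | shift [-0.0024 -0.0048  0.0834] turn -0.07 dist 0.084 q [ -3.  24. -37. 116.  20.  46. -59.] F [-1.2  0.5 -0.2]
```

View pics/b1.png

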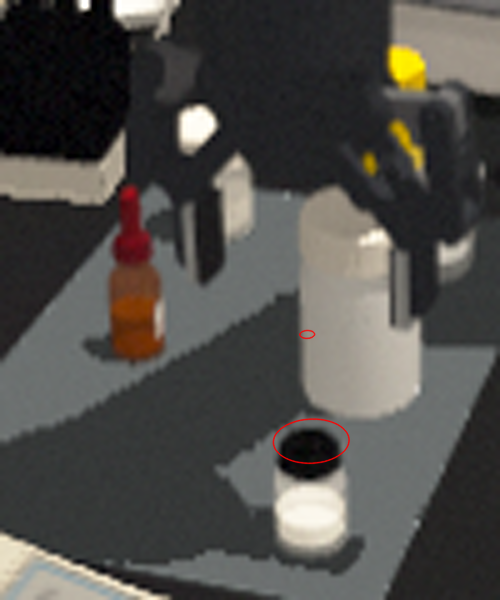

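Call:
carry_out(increments=[[-0.0015, -0.003, 0.01, 0], [-0.002, -0.005, 0.035, 0], [-0.002, -0.005, 0.06, 0], [-0.002, -0.005, 0.078, 0], [-0.002, -0.005, 0.083, 0], [-0.002, -0.005, 0.083, 0]])

```text
clock: 13.75
ee_pos: [0.4446, 0.2399, 0.0232]
tcp_rot: [180.0, 0.0, -7.0]
ft_force: [-0.2, -0.6, 0.2]
width: 0.0855
```

```bash
python3 go.py 0.4437 0.2384 0.022 -7.04
```

```text
t 13.75 pos [0.4446 0.2399 0.0232] rot [ 1.7999e+02  2.0000e-02 -7.0400e+00] w 0.0855 | shift [-0.0007  0.0016  0.0012] turn -0.0 dist 0.002 q [ -8.  32. -31. 119.  27.  36. -66.] F [-0.2 -0.6  0.2]
```

Call:
carry_out(increments=[[0, 0.001, 0.001, 0], [0, 0.001, 0.001, 0], [0, 0.001, 0.001, 0], [0, 0.001, 0.001, 0], [0, 0.001, 0.001, 0], [0, 0.001, 0.001, 0], [0, 0.001, 0.001, 0], [0, 0.001, 0.001, 0]], grip=0, force=30)

```text
clock: 14.55
ee_pos: [0.445, 0.2388, 0.0231]
tcp_rot: [-180.0, -0.1, -7.1]
ft_force: [-1.3, -1.3, 5.9]
width: 0.0295
```

```bash
python3 go.py 0.4437 0.2384 0.022 -7.04
python3 look.py side b2 240 200 340 300 5
```

```text
t 14.55 pos [0.445  0.2388 0.0231] rot [-1.7999e+02 -7.0000e-02 -7.0700e+00] w 0.0295 | shift [-0.0012  0.0006  0.0011] turn -0.03 dist 0.002 q [ -8.  32. -31. 119.  28.  36. -66.] F [-1.3 -1.3  5.9]
```

View pics/b2.png

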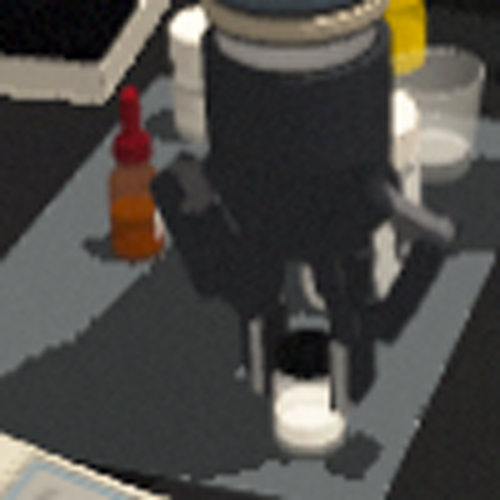

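Call:
carry_out(increments=[[0, 0, -0.01, 0], [0, 0, -0.03, 0], [0, 0, -0.055, 0], [0, 0, -0.085, 0], [0, 0, -0.115, 0], [0.005, 0.01, -0.145, 0], [0.015, 0.03, -0.162, 0], [0.03, 0.06, -0.17, 0]])

```text
clock: 15.4
ee_pos: [0.4673, 0.1772, 0.1951]
tcp_rot: [-179.8, -0.2, -6.8]
ft_force: [0.8, -0.9, -0.7]
width: 0.0296
```

```bash
python3 go.py 0.4645 -0.3517 0.19 -7.04
```

```text
t 15.4 pos [0.4673 0.1772 0.1951] rot [-179.85   -0.22   -6.81] w 0.0296 | shift [0.0599 0.5255 0.004 ] turn 0.23 dist 0.529 q [  8.  17. -39. 112.  13.  55. -45.] F [ 0.8 -0.9 -0.7]
```

Call:
carry_out(increments=[[0.008, 0.033, 0, 0], [0.015, 0.066, 0, 0], [0.022, 0.1, 0, 0], [0.029, 0.134, 0, 0], [0.036, 0.168, 0, 0], [0.042, 0.202, 0, 0], [0.047, 0.236, 0, 0], [0.05, 0.27, 0, 0]])

```text
clock: 16.2
ee_pos: [0.4833, -0.0999, 0.1929]
tcp_rot: [-180.0, -0.0, -7.0]
ft_force: [-0.0, -0.2, 0.6]
width: 0.0297
```

```bash
python3 go.py 0.4645 -0.3517 0.19 -7.04
```

```text
t 16.2 pos [ 0.4833 -0.0999  0.1929] rot [-1.80e+02 -5.00e-02 -7.04e+00] w 0.0297 | shift [0.0122 0.2522 0.0029] turn -0.0 dist 0.253 q [ 34.  15. -32. 113.  10.  54. -10.] F [-0.  -0.2  0.6]
```

Call:
carry_out(increments=[[0.002, 0.034, 0, 0], [0.003, 0.068, 0, 0], [0.005, 0.102, 0, 0], [0.007, 0.136, 0, 0], [0.009, 0.17, 0, 0], [0.01, 0.204, 0, 0], [0.011, 0.232, 0, 0], [0.012, 0.246, 0, 0]])

```text
clock: 17.0
ee_pos: [0.464, -0.3471, 0.1926]
tcp_rot: [180.0, -0.0, -7.3]
ft_force: [0.7, 0.1, -0.2]
width: 0.0292
```

Call:
carry_out(increments=[[0, 0, 0.005, 0], [0, 0, 0.02, 0], [0, 0, 0.04, 0], [0, 0, 0.055, 0], [0, 0, 0.06, 0], [0, 0, 0.06, 0]])

```text
clock: 17.6
ee_pos: [0.4649, -0.3429, 0.1312]
tcp_rot: [-179.9, 0.1, -7.0]
ft_force: [-0.4, -0.4, -0.6]
width: 0.0296
```

```bash
python3 go.py 0.4645 -0.3517 0.12 -7.04
```

```text
t 17.6 pos [ 0.4649 -0.3429  0.1312] rot [-1.7992e+02  1.0000e-01 -6.9600e+00] w 0.0296 | shift [0.0007 0.0088 0.0112] turn 0.08 dist 0.014 q [ 51.  26. -24. 106.  13.  51.  13.] F [-0.4 -0.4 -0.6]
```

Call:
carry_out(increments=[[0.001, 0.004, 0, 0], [0.001, 0.008, 0.003, 0], [0.001, 0.009, 0.009, 0], [0.001, 0.009, 0.013, 0], [0.001, 0.009, 0.013, 0]])

```text
clock: 18.1
ee_pos: [0.4644, -0.3531, 0.1185]
tcp_rot: [-180.0, 0.1, -7.1]
ft_force: [0.4, 0.1, -0.8]
width: 0.0298
```

```bash
python3 go.py 0.4645 -0.3517 0.0945 -7.04
python3 look.py side b3 300 90 390 190 6 .4645,-.3521,.016,.097 .4645,-.3521,.019,.073
```

```text
t 18.1 pos [ 0.4644 -0.3531  0.1185] rot [-1.7996e+02  7.0000e-02 -7.0700e+00] w 0.0298 | shift [-0.0001 -0.0014  0.024 ] turn -0.03 dist 0.024 q [ 51.  27. -24. 106.  14.  50.  14.] F [ 0.4  0.1 -0.8]
```

View pics/b3.png

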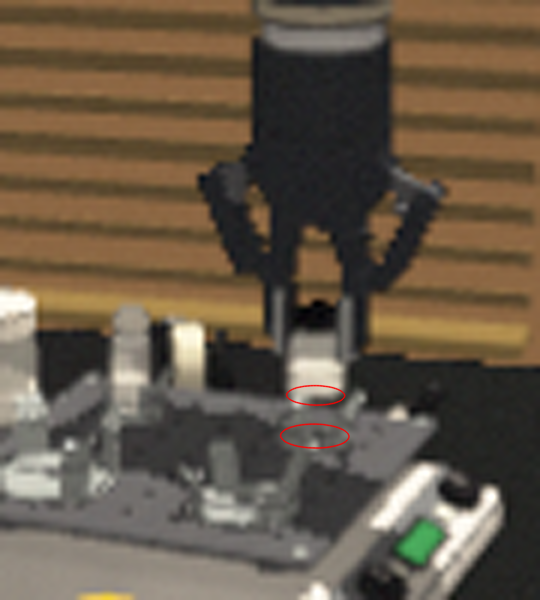

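Call:
carry_out(increments=[[0, -0.001, 0.005, 0], [0, -0.001, 0.01, 0], [0, -0.001, 0.015, 0], [0, -0.001, 0.02, 0], [0, -0.001, 0.023, 0], [0, -0.001, 0.0245, 0], [0, -0.001, 0.0245, 0]])

```text
clock: 18.85
ee_pos: [0.4651, -0.3523, 0.0946]
tcp_rot: [-180.0, 0.0, -7.1]
ft_force: [0.2, 0.6, -0.4]
width: 0.0297
```

```bash
python3 go.py 0.4645 -0.3517 0.0941 -7.04
```

```text
t 18.85 pos [ 0.4651 -0.3523  0.0946] rot [-1.7999e+02  1.0000e-02 -7.0500e+00] w 0.0297 | shift [-0.0006 -0.0005  0.0005] turn -0.01 dist 0.001 q [ 50.  29. -23. 107.  15.  47.  13.] F [ 0.2  0.6 -0.4]
```

Call:
carry_out(increments=[[0, 0, 0.001, 0], [0, 0, 0.002, 0], [0, 0, 0.002, 0]])

```text
clock: 19.15
ee_pos: [0.4654, -0.3525, 0.0941]
tcp_rot: [180.0, -0.0, -7.1]
ft_force: [-3.1, 0.9, 5.6]
width: 0.0294
```

```bash
python3 go.py 0.4645 -0.3517 0.0941 -7.04
```

```text
t 19.15 pos [ 0.4654 -0.3525  0.0941] rot [ 1.7995e+02 -3.0000e-02 -7.0500e+00] w 0.0294 | shift [-0.001  -0.0007 -0.    ] turn -0.01 dist 0.001 q [ 50.  29. -23. 107.  15.  47.  13.] F [-3.1  0.9  5.6]
```

It touches the disc at the expected height. Releasing, rising and moving to the cream jar.

Call:
carry_out(increments=[[0, 0, 0, 0], [0, 0, 0, 0], [0, 0, 0, 0], [0, 0, 0, 0], [0, 0, 0, 0], [0, 0, -0.01, 0], [0, 0, -0.035, 0], [0, 0, -0.07, 0]], grip=0.75)

```text
clock: 19.95
ee_pos: [0.4641, -0.3516, 0.1626]
tcp_rot: [-179.9, 0.2, -7.0]
ft_force: [0.4, -0.4, -0.0]
width: 0.0639
```

Call:
carry_out(increments=[[0, 0, -0.03, 0], [0.005, -0.01, -0.05, 0], [0.015, -0.04, -0.055, 0], [0.03, -0.08, -0.055, 0], [0.045, -0.12, -0.055, 0], [0.055, -0.16, -0.055, 0], [0.065, -0.2, -0.055, 0], [0.072, -0.24, -0.05, 0]], grip=1)

```text
clock: 20.75
ee_pos: [0.5673, -0.1214, 0.2143]
tcp_rot: [180.0, -0.2, -7.1]
ft_force: [-0.1, 0.4, 0.3]
width: 0.0856
```

```bash
python3 go.py 0.5823 -0.006 0.15 -7.04
python3 look.py side b4 290 120 390 200 7 .4645,-.3521,.016,.123 .4645,-.3521,.016,.073
```

```text
t 20.75 pos [ 0.5673 -0.1214  0.2143] rot [ 1.7999e+02 -1.6000e-01 -7.0500e+00] w 0.0856 | shift [ 0.0005 -0.1164  0.0643] turn -0.01 dist 0.133 q [ 31.  22. -30. 101.  12.  60. -10.] F [-0.1  0.4  0.3]
```

View pics/b4.png

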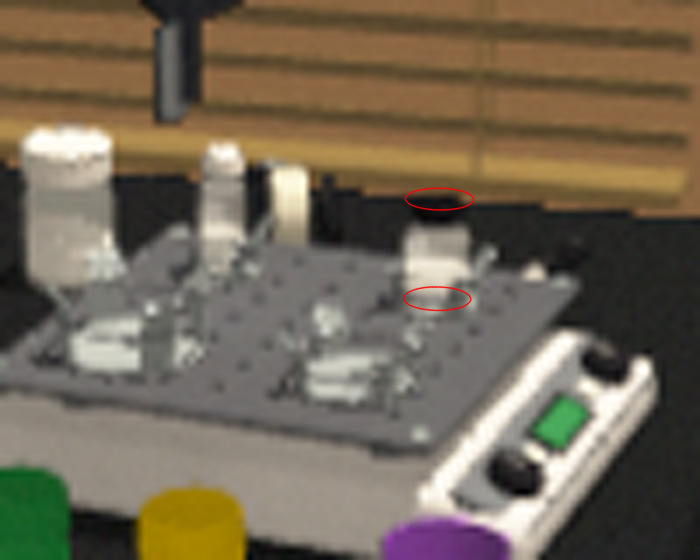

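The black-capped vial is seated upright (437,250 in the crop). Moving on to the cream jar.

Call:
carry_out(increments=[[0, -0.03, 0.01, 0], [0, -0.06, 0.02, 0], [0, -0.09, 0.03, 0], [0, -0.106, 0.045, 0], [0, -0.111, 0.065, 0], [0, -0.112, 0.085, 0], [0, -0.112, 0.095, 0], [0, -0.112, 0.095, 0]])

```text
clock: 21.6
ee_pos: [0.579, -0.0123, 0.1169]
tcp_rot: [180.0, 0.1, -7.1]
ft_force: [-0.4, -0.7, -0.4]
width: 0.0856
```

```bash
python3 go.py 0.5823 -0.006 0.024 -7.04
python3 look.py side c1 230 130 350 250 5 .5823,-.006,.0225,.066 .5823,-.006,.003,.119
```

```text
t 21.6 pos [ 0.579  -0.0123  0.1169] rot [ 1.7997e+02  1.4000e-01 -7.0700e+00] w 0.0856 | shift [ 0.0027 -0.0067  0.0929] turn -0.03 dist 0.093 q [ 19.  28. -29. 106.  18.  50. -26.] F [-0.4 -0.7 -0.4]
```

View pics/c1.png

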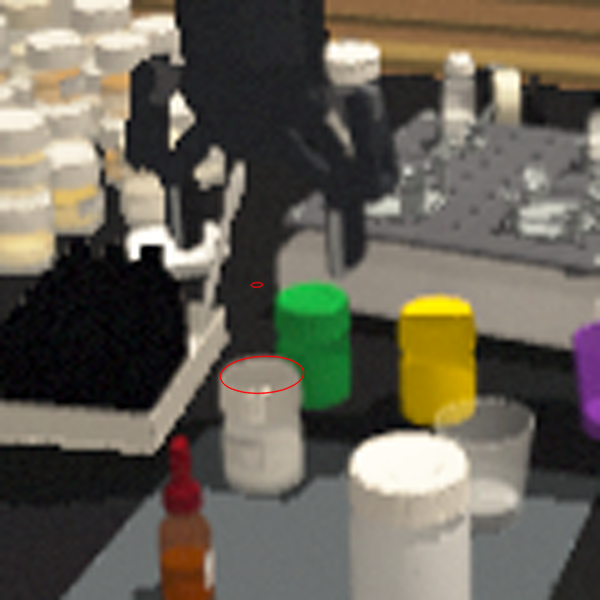

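Run:
```python
from h import *
for uv in [(297,161),(320,161),(345,157)]:
  for z in(0,.03): print(uv,z,back('top',uv,z).round(3))
i=cv2.imread('pics/top0.png'); overlay('top',i,[((.5823,-.006),.057,.03,(0,255,0))],(270,110,370,210),6,'pics/c2.png')
```

```text
(297, 161) 0 [ 0.656 -0.015  0.   ]
(297, 161) 0.03 [ 0.647 -0.017  0.03 ]
(320, 161) 0 [ 0.655 -0.088  0.   ]
(320, 161) 0.03 [ 0.646 -0.088  0.03 ]
(345, 157) 0 [ 0.667 -0.168  0.   ]
(345, 157) 0.03 [ 0.658 -0.166  0.03 ]
```

View pics/c2.png

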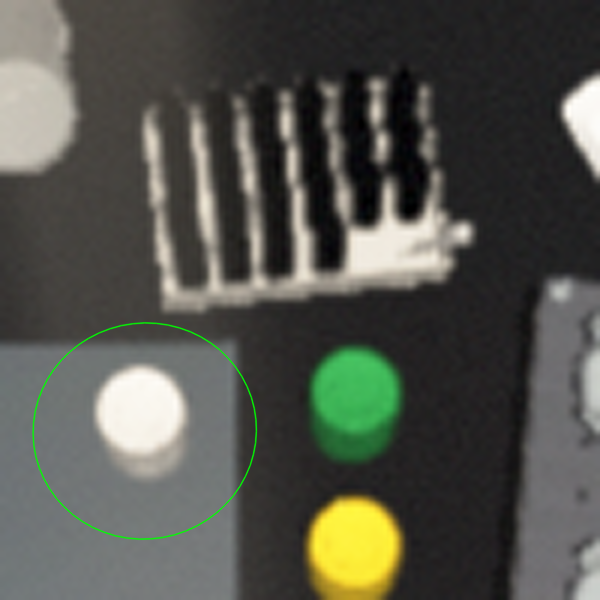

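The rack's front edge is at x≈0.647, about 8 mm clear of fully open fingers. I'll go down with the jaws partly open for extra margin.

Call:
carry_out(increments=[[0.001, -0.003, 0, 0], [0.002, -0.006, 0, 0], [0.002, -0.006, 0.015, 0], [0.002, -0.006, 0.04, 0], [0.002, -0.006, 0.065, 0], [0.002, -0.006, 0.085, 0], [0.002, -0.006, 0.092, 0], [0.002, -0.006, 0.092, 0]], grip=0.8)

```text
clock: 22.45
ee_pos: [0.5817, -0.0061, 0.0246]
tcp_rot: [180.0, 0.1, -7.0]
ft_force: [-0.1, -0.3, -0.4]
width: 0.0685
```

```bash
python3 go.py 0.5823 -0.006 0.024 -7.04
python3 look.py side c3 230 130 350 250 5
```

```text
t 22.45 pos [ 0.5817 -0.0061  0.0246] rot [ 1.7999e+02  1.3000e-01 -7.0400e+00] w 0.0685 | shift [ 0.0006 -0.0002  0.0006] turn 0.0 dist 0.001 q [ 16.  35. -26. 109.  23.  41. -31.] F [-0.1 -0.3 -0.4]
```

View pics/c3.png

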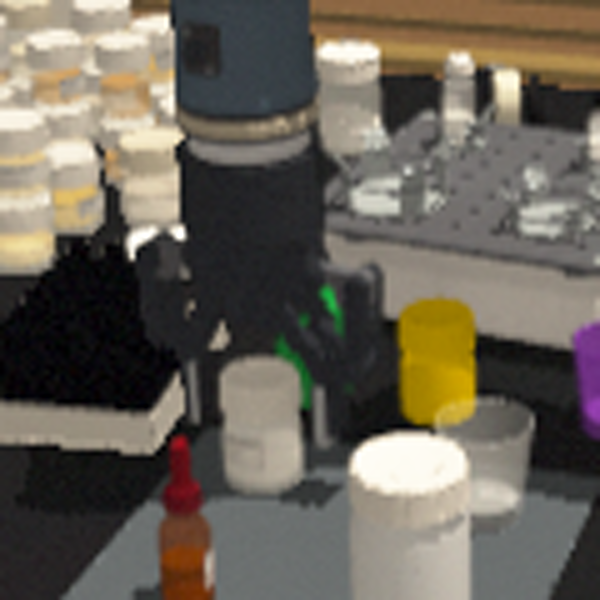

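Call:
carry_out(increments=[[0, 0, 0, 0], [0, 0, 0, 0], [0, 0, 0, 0], [0, 0, 0, 0], [0, 0, 0, 0], [0, 0, 0, 0], [0, 0, 0, 0]], grip=0, force=40)

```text
clock: 23.2
ee_pos: [0.5834, -0.0061, 0.0274]
tcp_rot: [-180.0, -0.1, -7.1]
ft_force: [-0.8, -0.3, 5.9]
width: 0.041
```

```bash
python3 go.py 0.478 -0.243 0.2 -7.04
```

```text
t 23.2 pos [ 0.5834 -0.0061  0.0274] rot [-1.80e+02 -1.40e-01 -7.06e+00] w 0.041 | shift [-0.0751  0.2481 -0.1728] turn -0.02 dist 0.312 q [ 16.  35. -26. 109.  23.  41. -31.] F [-0.8 -0.3  5.9]
```

Call:
carry_out(increments=[[0, 0, -0.01, 0], [0, 0, -0.03, 0], [0, 0, -0.055, 0], [0, 0, -0.085, 0], [0, 0, -0.115, 0], [0, 0, -0.145, 0], [-0.003, 0.01, -0.165, 0], [-0.01, 0.03, -0.175, 0]])

```text
clock: 24.0
ee_pos: [0.5703, -0.0328, 0.2041]
tcp_rot: [-179.9, -0.3, -6.9]
ft_force: [-0.7, -0.5, -1.5]
width: 0.0413
```

```bash
python3 go.py 0.478 -0.243 0.2 -7.04
python3 look.py side c4 230 80 350 200 5
```

```text
t 24.0 pos [ 0.5703 -0.0328  0.2041] rot [-179.91   -0.3    -6.86] w 0.0413 | shift [-0.0666  0.2197  0.0034] turn 0.18 dist 0.23 q [ 24.  22. -32. 103.  13.  59. -20.] F [-0.7 -0.5 -1.5]
```

View pics/c4.png

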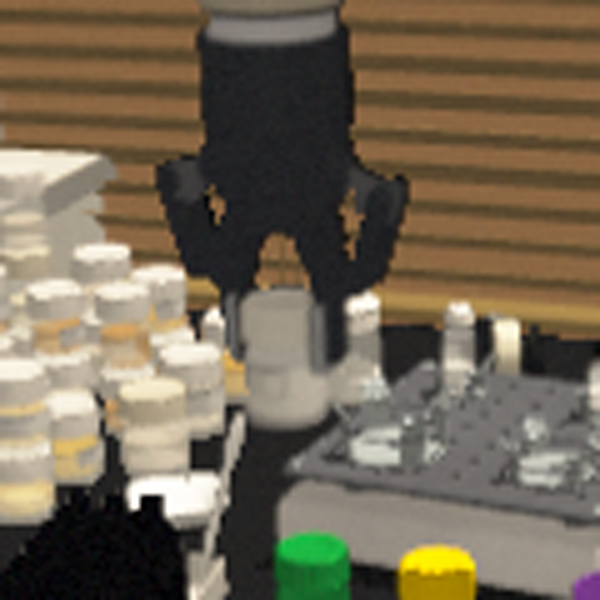

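Call:
carry_out(increments=[[-0.01, 0.033, 0, 0], [-0.02, 0.066, 0, 0], [-0.031, 0.1, 0, 0], [-0.041, 0.134, 0, 0], [-0.051, 0.168, 0, 0], [-0.059, 0.196, 0, 0], [-0.064, 0.21, 0, 0], [-0.065, 0.214, 0, 0]])

```text
clock: 24.85
ee_pos: [0.4768, -0.2412, 0.201]
tcp_rot: [179.9, 0.0, -7.3]
ft_force: [0.4, -0.5, -0.3]
width: 0.0409
```

Call:
carry_out(increments=[[0, 0, 0.005, 0], [0, 0, 0.02, 0], [0, 0, 0.04, 0], [0, 0, 0.055, 0], [0, 0, 0.06, 0], [0, 0, 0.06, 0]])

```text
clock: 25.45
ee_pos: [0.4783, -0.2376, 0.1402]
tcp_rot: [-179.9, 0.1, -6.9]
ft_force: [-0.3, -0.0, -0.8]
width: 0.041
```

```bash
python3 go.py 0.478 -0.243 0.125 -7.04
```

```text
t 25.45 pos [ 0.4783 -0.2376  0.1402] rot [-1.7993e+02  6.0000e-02 -6.9300e+00] w 0.041 | shift [0.0004 0.0054 0.0152] turn 0.11 dist 0.016 q [ 43.  22. -27. 111.  13.  50.   3.] F [-0.3 -0.  -0.8]
```

Call:
carry_out(increments=[[0, 0.003, 0, 0], [0, 0.005, 0.003, 0], [0, 0.005, 0.009, 0], [0, 0.005, 0.014, 0], [0, 0.005, 0.015, 0], [0, 0.005, 0.015, 0]])

```text
clock: 26.05
ee_pos: [0.4773, -0.2439, 0.1255]
tcp_rot: [-180.0, 0.0, -7.1]
ft_force: [-1.0, -0.0, -0.4]
width: 0.0412
```

```bash
python3 go.py 0.478 -0.243 0.097 -7.04
python3 look.py side c5 290 100 390 200 6 .478,-.2429,.0225,.0997 .478,-.2429,.0225,.164 .478,-.2429,.0255,.073
```

```text
t 26.05 pos [ 0.4773 -0.2439  0.1255] rot [-1.7998e+02  3.0000e-02 -7.0500e+00] w 0.0412 | shift [ 0.0006 -0.001   0.0285] turn -0.01 dist 0.029 q [ 43.  23. -26. 112.  14.  48.   3.] F [-1.  -0.  -0.4]
```

View pics/c5.png

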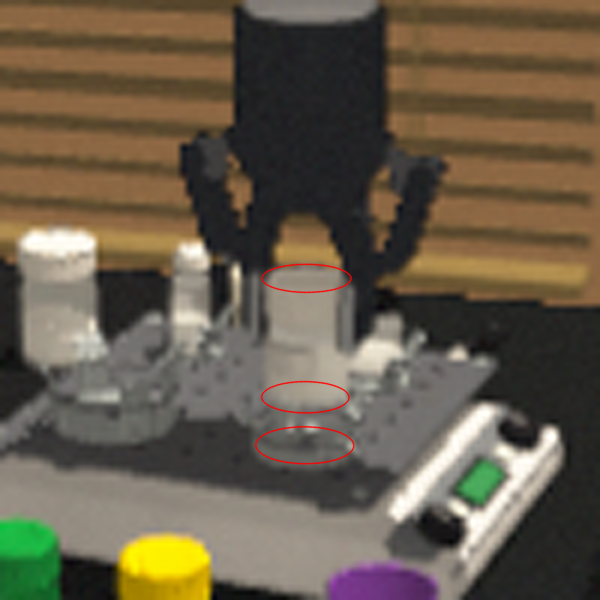

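Call:
carry_out(increments=[[0, -0.001, 0.005, 0], [0, -0.001, 0.01, 0], [0, -0.001, 0.015, 0], [0, -0.001, 0.02, 0], [0, -0.001, 0.024, 0], [0, -0.001, 0.026, 0], [0, -0.001, 0.026, 0]])

```text
clock: 26.8
ee_pos: [0.4774, -0.243, 0.0994]
tcp_rot: [-180.0, 0.0, -7.1]
ft_force: [-0.3, -0.0, -1.4]
width: 0.041
```

Call:
carry_out(increments=[[0, 0, 0.001, 0], [0, 0, 0.002, 0], [0, 0, 0.002, 0]])

```text
clock: 27.1
ee_pos: [0.4779, -0.2431, 0.0984]
tcp_rot: [180.0, -0.0, -7.1]
ft_force: [-1.3, 0.6, 3.5]
width: 0.0408
```

```bash
python3 go.py 0.478 -0.243 0.097 -7.04
```

```text
t 27.1 pos [ 0.4779 -0.2431  0.0984] rot [ 1.7998e+02 -3.0000e-02 -7.0600e+00] w 0.0408 | shift [ 0.0001 -0.0001  0.0014] turn -0.02 dist 0.001 q [ 43.  25. -25. 113.  15.  45.   1.] F [-1.3  0.6  3.5]
```

It has contact at exactly the expected height. Releasing and moving to the tall jar.

Call:
carry_out(increments=[[0, 0, 0, 0], [0, 0, 0, 0], [0, 0, 0, 0], [0, 0, 0, 0], [0, 0, 0, 0], [0, 0, -0.01, 0], [0, 0, -0.035, 0], [0, 0, -0.07, 0]], grip=0.8)

```text
clock: 27.9
ee_pos: [0.4766, -0.2425, 0.1678]
tcp_rot: [-179.9, 0.2, -7.0]
ft_force: [0.7, -0.1, -0.2]
width: 0.0684
```

Call:
carry_out(increments=[[0, 0, -0.03, 0], [0, -0.01, -0.05, 0], [0.003, -0.04, -0.055, 0], [0.005, -0.08, -0.055, 0], [0.005, -0.12, -0.055, 0], [0.003, -0.16, -0.055, 0], [0, -0.2, -0.055, 0], [-0.005, -0.24, -0.055, 0]], grip=1)

```text
clock: 28.7
ee_pos: [0.5023, -0.0026, 0.2237]
tcp_rot: [180.0, -0.1, -7.1]
ft_force: [1.2, 0.6, -0.6]
width: 0.0854
```

```bash
python3 go.py 0.4558 0.123 0.2 -7.04
python3 look.py side c6 290 110 390 210 6 .478,-.2429,.0225,.073 .478,-.2429,.0225,.137
```

```text
t 28.7 pos [ 0.5023 -0.0026  0.2237] rot [ 1.7999e+02 -8.0000e-02 -7.0600e+00] w 0.0854 | shift [-0.0616 -0.1189  0.0236] turn -0.02 dist 0.136 q [ 26.  14. -36. 110.  10.  59. -21.] F [ 1.2  0.6 -0.6]
```

View pics/c6.png

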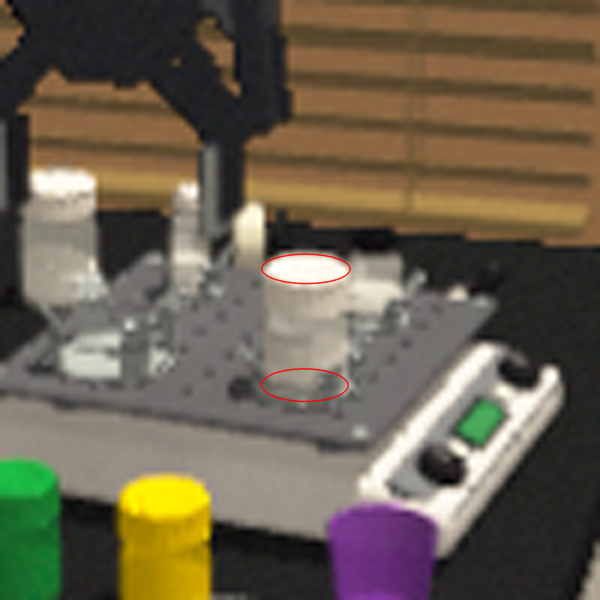

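The cream jar is seated. Now the tall jar.

Call:
carry_out(increments=[[-0.016, -0.031, 0, 0], [-0.032, -0.062, 0, 0], [-0.047, -0.091, 0, 0], [-0.056, -0.108, 0, 0], [-0.06, -0.114, 0.01, 0], [-0.06, -0.115, 0.03, 0], [-0.06, -0.115, 0.045, 0], [-0.06, -0.115, 0.045, 0]])

```text
clock: 29.55
ee_pos: [0.4554, 0.1156, 0.1757]
tcp_rot: [179.9, 0.2, -7.1]
ft_force: [0.4, -0.6, -0.0]
width: 0.0856
```

```bash
python3 go.py 0.4558 0.123 0.1 -7.04
python3 look.py side d1 250 120 370 270 4 .4558,.123,.0285,.1 .4558,.123,.003,.18
```

```text
t 29.55 pos [0.4554 0.1156 0.1757] rot [179.89   0.25  -7.11] w 0.0856 | shift [-0.0002 -0.0075  0.0757] turn -0.07 dist 0.076 q [ 14.  15. -39. 117.  12.  52. -39.] F [ 0.4 -0.6 -0. ]
```

View pics/d1.png

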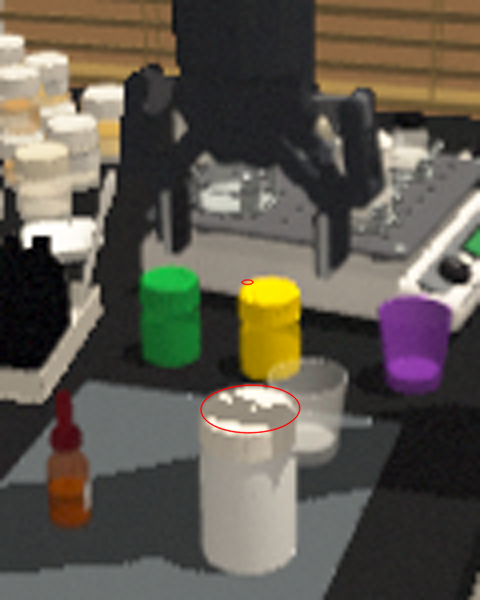

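Call:
carry_out(increments=[[0, -0.004, 0, 0], [0, -0.007, 0.01, 0], [0, -0.007, 0.035, 0], [0, -0.007, 0.065, 0], [0, -0.007, 0.095, 0], [0, -0.007, 0.12, 0], [0, -0.007, 0.135, 0], [0, -0.007, 0.138, 0]])

```text
clock: 30.4
ee_pos: [0.4566, 0.1241, 0.0381]
tcp_rot: [179.9, 0.2, -7.0]
ft_force: [-0.3, 0.2, 0.2]
width: 0.0856
```

```bash
python3 go.py 0.4558 0.123 0.035 -7.04
python3 look.py side d2 250 150 350 270 5
```

```text
t 30.4 pos [0.4566 0.1241 0.0381] rot [ 1.7995e+02  1.7000e-01 -7.0300e+00] w 0.0856 | shift [-0.0006  0.0012  0.0032] turn 0.01 dist 0.003 q [  6.  28. -32. 123.  25.  36. -51.] F [-0.3  0.2  0.2]
```

View pics/d2.png

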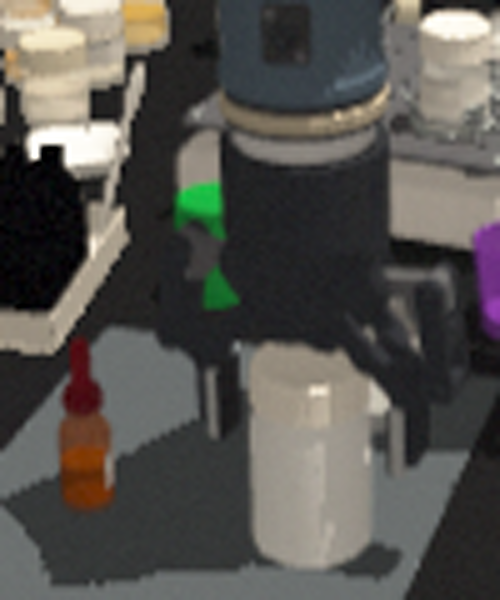

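Call:
carry_out(increments=[[0, 0.001, 0.001, 0], [0, 0.001, 0.001, 0], [0, 0.001, 0.001, 0], [0, 0.001, 0.001, 0], [0, 0.001, 0.001, 0], [0, 0.001, 0.001, 0], [0, 0.001, 0.001, 0]], grip=0, force=50)

```text
clock: 31.15
ee_pos: [0.4582, 0.1234, 0.0401]
tcp_rot: [-180.0, -0.1, -7.1]
ft_force: [-2.0, 0.5, 5.7]
width: 0.0544
```

```bash
python3 go.py 0.4558 0.123 0.035 -7.04
python3 look.py side d3 250 150 350 270 5
```

```text
t 31.15 pos [0.4582 0.1234 0.0401] rot [-1.7999e+02 -1.3000e-01 -7.0700e+00] w 0.0544 | shift [-0.0024  0.0007  0.0051] turn -0.03 dist 0.006 q [  6.  28. -32. 123.  25.  36. -51.] F [-2.   0.5  5.7]
```

View pics/d3.png

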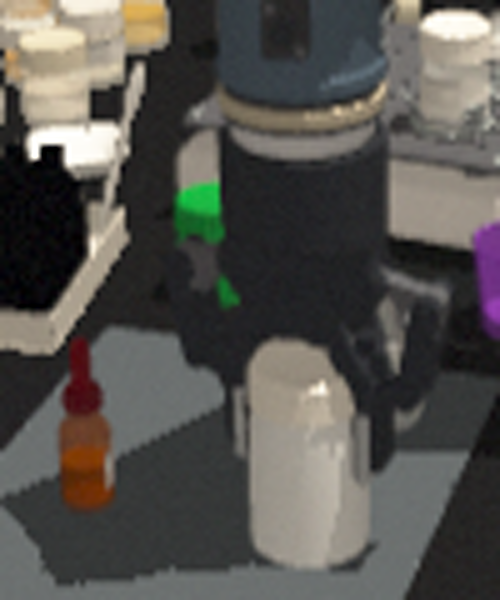

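Call:
carry_out(increments=[[0, 0, -0.008, 0], [0, 0, -0.025, 0], [0, 0, -0.05, 0], [0, 0, -0.08, 0], [0, 0, -0.11, 0], [0, 0, -0.14, 0], [0, 0, -0.165, 0], [0, 0, -0.18, 0]])

```text
clock: 32.0
ee_pos: [0.458, 0.1236, 0.2215]
tcp_rot: [-180.0, -0.2, -7.1]
ft_force: [0.2, -0.1, -1.4]
width: 0.0544
```

```bash
python3 go.py 0.5872 -0.2564 0.22 -7.04
python3 look.py side d4 230 50 350 200 4
```

```text
t 32.0 pos [0.458  0.1236 0.2215] rot [-179.96   -0.21   -7.05] w 0.0544 | shift [0.1749 0.3612 0.0018] turn -0.01 dist 0.401 q [ 16.  12. -41. 113.  10.  58. -37.] F [ 0.2 -0.1 -1.4]
```

View pics/d4.png

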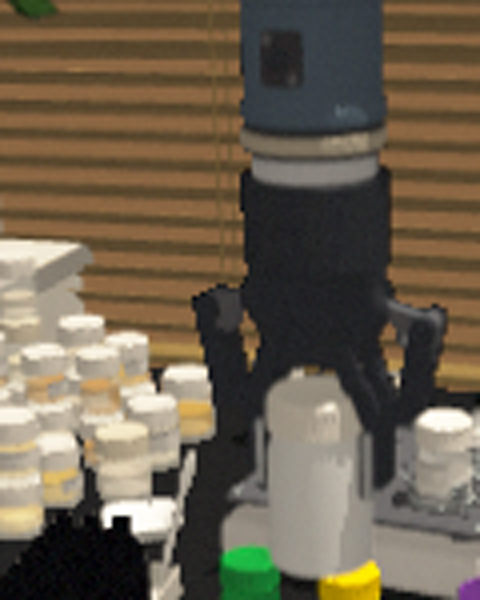

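Call:
carry_out(increments=[[0.005, 0.01, 0, 0], [0.016, 0.034, 0, 0], [0.031, 0.064, 0, 0], [0.047, 0.096, 0, 0], [0.062, 0.128, 0, 0], [0.078, 0.16, 0, 0], [0.093, 0.192, 0, 0], [0.109, 0.224, 0, 0]])

```text
clock: 32.85
ee_pos: [0.5371, -0.115, 0.2171]
tcp_rot: [180.0, 0.2, -7.1]
ft_force: [-0.4, 0.9, -1.3]
width: 0.0539
```

Call:
carry_out(increments=[[0.015, 0.031, 0, 0], [0.03, 0.062, 0, 0], [0.045, 0.092, 0, 0], [0.056, 0.116, 0, 0], [0.062, 0.128, 0, 0], [0.064, 0.134, 0, 0], [0.064, 0.134, 0, 0], [0.064, 0.134, 0, 0]])

```text
clock: 33.65
ee_pos: [0.585, -0.2516, 0.2187]
tcp_rot: [-179.9, 0.0, -6.9]
ft_force: [-0.1, -0.0, -1.2]
width: 0.054
```

```bash
python3 go.py 0.5872 -0.256 0.15 -7.04
```

```text
t 33.65 pos [ 0.585  -0.2516  0.2187] rot [-1.7995e+02  4.0000e-02 -6.9300e+00] w 0.054 | shift [0.0028 0.0042 0.0686] turn 0.11 dist 0.069 q [ 40.  27. -29.  93.  14.  64.   1.] F [-0.1 -0.  -1.2]
```

Call:
carry_out(increments=[[0.001, 0.002, 0.005, 0], [0.002, 0.004, 0.02, 0], [0.002, 0.004, 0.04, 0], [0.002, 0.004, 0.058, 0], [0.002, 0.004, 0.067, 0], [0.002, 0.004, 0.068, 0], [0.002, 0.004, 0.068, 0]])

```text
clock: 34.35
ee_pos: [0.5869, -0.2574, 0.1508]
tcp_rot: [-180.0, -0.0, -7.0]
ft_force: [-0.2, -0.6, -1.7]
width: 0.0541
```

```bash
python3 go.py 0.5872 -0.256 0.111 -7.04
python3 look.py side d5 270 80 390 210 4.5 .5872,-.2564,.0285,.112 .5872,-.2564,.0285,.21 .5872,-.2564,.0315,.073
python3 look.py top d6 330 110 460 240 4.5 .5872,-.2564,.0285,.21
```

```text
t 34.35 pos [ 0.5869 -0.2574  0.1508] rot [-1.80e+02 -1.00e-02 -7.04e+00] w 0.0541 | shift [ 0.0001 -0.0014  0.0398] turn 0.0 dist 0.04 q [ 39.  31. -28.  96.  16.  57.  -1.] F [-0.2 -0.6 -1.7]
```

View pics/d5.png

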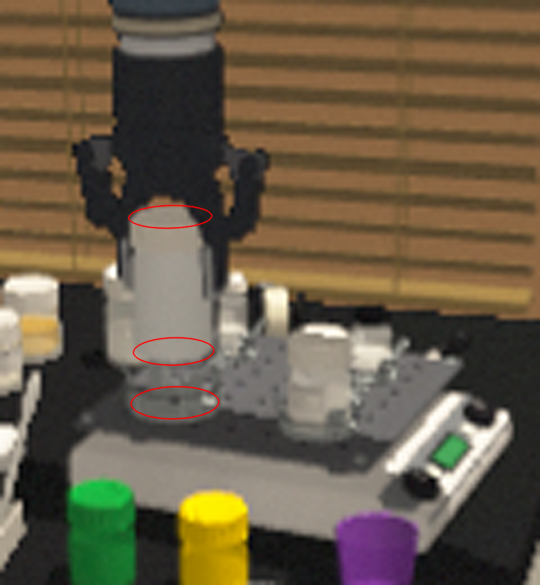

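View pics/d6.png

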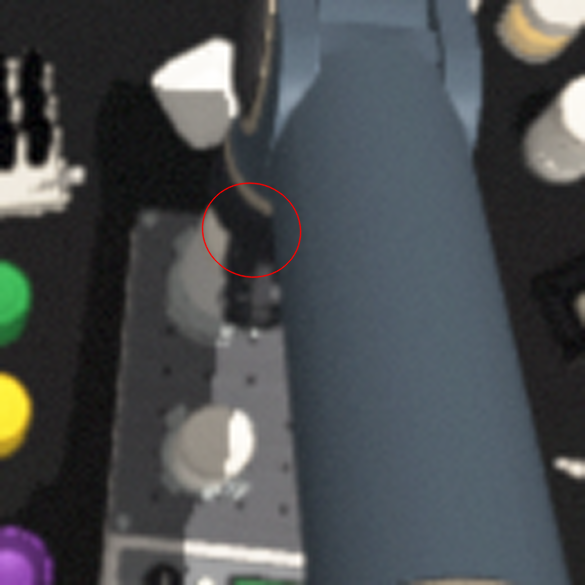

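The jar is aligned with its clamp, so I'll lower it.

Call:
carry_out(increments=[[0, -0.001, 0.006, 0], [0, -0.001, 0.012, 0], [0, -0.001, 0.018, 0], [0, -0.001, 0.024, 0], [0, -0.001, 0.03, 0], [0, -0.001, 0.035, 0], [0, -0.001, 0.037, 0], [0, -0.001, 0.037, 0]])

```text
clock: 35.25
ee_pos: [0.5866, -0.2565, 0.1134]
tcp_rot: [-180.0, 0.0, -7.1]
ft_force: [-0.7, -0.1, -1.8]
width: 0.0541
```

Call:
carry_out(increments=[[0, 0, 0.001, 0], [0, 0, 0.002, 0], [0, 0, 0.002, 0]])

```text
clock: 35.55
ee_pos: [0.5869, -0.2566, 0.1119]
tcp_rot: [180.0, -0.0, -7.1]
ft_force: [0.6, 0.2, -0.6]
width: 0.0541
```

```bash
python3 go.py 0.5872 -0.256 0.111 -7.04
```

```text
t 35.55 pos [ 0.5869 -0.2566  0.1119] rot [ 1.7999e+02 -1.0000e-02 -7.0600e+00] w 0.0541 | shift [ 0.0003 -0.0006  0.0009] turn -0.02 dist 0.001 q [ 39.  33. -27.  98.  18.  53.  -2.] F [ 0.6  0.2 -0.6]
```

Call:
carry_out(increments=[[0, 0, 0.001, 0], [0, 0, 0.0015, 0], [0, 0, 0.0015, 0]])

```text
clock: 35.85
ee_pos: [0.587, -0.2566, 0.1112]
tcp_rot: [180.0, -0.0, -7.1]
ft_force: [-1.5, 0.4, 4.8]
width: 0.0541
```

It's on the disc (Fz 4.8 N at z=0.111). Releasing, rising and moving clear of the view.

Call:
carry_out(increments=[[0, 0, 0, 0], [0, 0, 0, 0], [0, 0, 0, 0], [0, 0, 0, 0], [0, 0, 0, 0], [0, 0, -0.01, 0], [0, 0, -0.035, 0], [0, 0, -0.07, 0]], grip=0.95)

```text
clock: 36.65
ee_pos: [0.5857, -0.2562, 0.18]
tcp_rot: [-179.9, 0.2, -7.0]
ft_force: [0.8, -0.2, 0.3]
width: 0.081
```

Call:
carry_out(increments=[[0, 0, -0.03, 0], [0, 0, -0.05, 0], [0, -0.02, -0.06, 0], [0, -0.06, -0.06, 0], [0, -0.1, -0.06, 0], [0, -0.14, -0.06, 0], [0, -0.18, -0.06, 0], [0, -0.22, -0.06, 0]])

```text
clock: 37.45
ee_pos: [0.613, -0.0347, 0.2401]
tcp_rot: [-180.0, 0.1, -7.0]
ft_force: [0.5, -0.5, -0.7]
width: 0.0811
```

Call:
carry_out(increments=[[0, -0.04, 0, 0], [0, -0.08, 0, 0], [0, -0.12, 0, 0], [0, -0.16, 0, 0], [0, -0.2, 0, 0], [0, -0.23, 0, 0], [0, -0.24, 0, 0], [0, -0.24, 0, 0]])

```text
clock: 38.25
ee_pos: [0.6419, 0.2029, 0.2399]
tcp_rot: [-180.0, 0.1, -6.8]
ft_force: [-0.2, -0.1, 0.1]
width: 0.0807
```

```bash
S=".5872,-.2564,.0285,.073 .5872,-.2564,.0285,.171 .478,-.2429,.0225,.137 .4645,-.3521,.016,.123 .5737,-.3656,.0115,.135"
python3 go.py .5 0 .2
python3 look.py side e1 230 110 390 230 5 $S; python3 look.py top e2 280 140 440 250 5 $S
```

```text
t 38.25 pos [0.6419 0.2029 0.2399] rot [-1.7997e+02  8.0000e-02 -6.8000e+00] w 0.0807 | shift [-0.1168  0.2183  0.04  ] turn 0 dist 0.251 q [  2.  30. -34.  86.  17.  69. -42.] F [-0.2 -0.1  0.1]
```

View pics/e1.png

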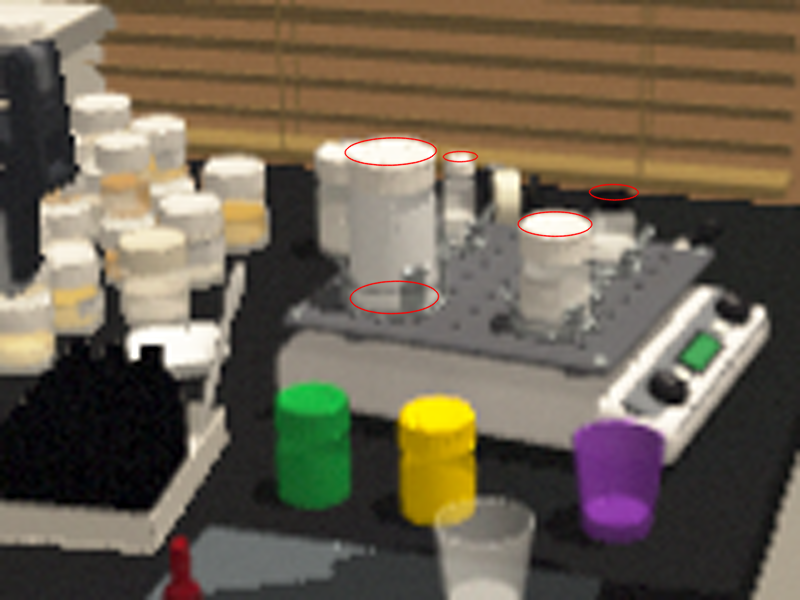

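View pics/e2.png

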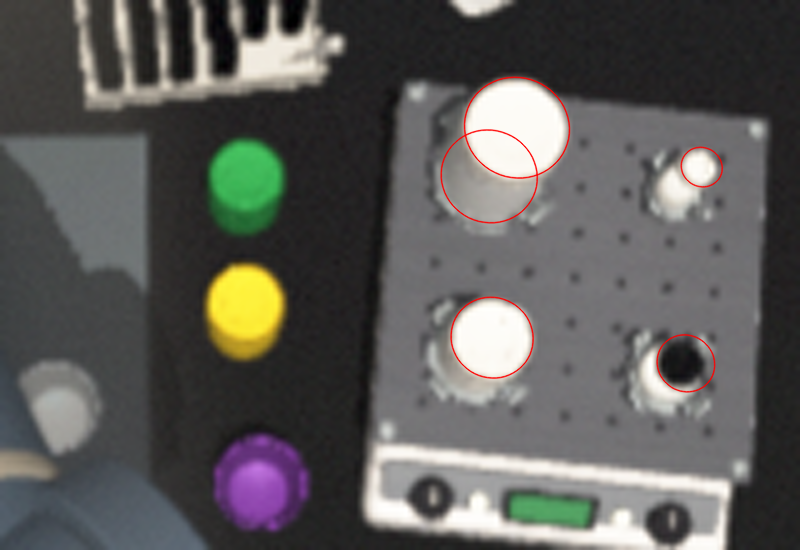

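View pics/e1_full.png

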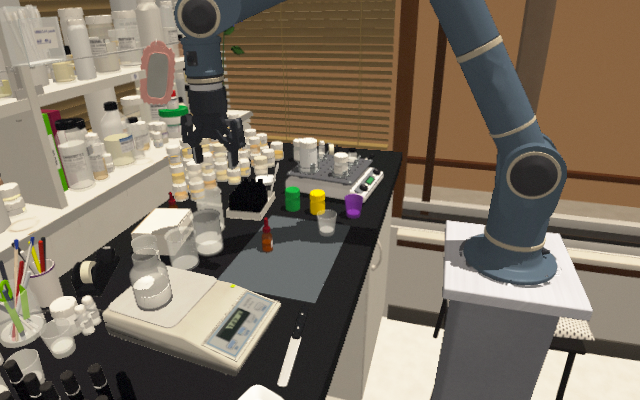

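All four caps sit on the predicted circles in both views. The dropper bottle (266,238) and measuring glass (327,222) look unmoved, and the gripper is clear. Handing in.

```bash
python3 -c "
from workcell import manip
print(manip.sign_off(), manip.get_obs()['clock'])"
```

```text
the job is handed in; nothing more can be done
the job is handed in; nothing more can be done
```

All four containers are standing in their own clamps on the shaker, and I handed the job in at about 38 s of the 115 s allowed. I placed the slim vial first, then the black-capped vial, the small jar and the tall jar.

- **Seating:** each container met its disc within about 1 mm of the expected height, with a contact force of 2 to 6 N. In the last pictures from both cameras, all four stand upright. Each cap lies on its predicted circle to about 1 px, roughly 3 mm in the top view. The black cap looks smaller than its circle because it is narrower than the 32 mm vial.
- **Left alone:** the dropper bottle and measuring glass look unmoved by eye in the last side view; I did not re-measure them. The green and yellow jars and the purple glass were not touched. The gripper ended clear of everything, with its force reading near zero.
- **Disagreement:** the side camera sat 1–2 px off the top camera at the foot of the containers. I placed by the top camera and used the side view only as a check.

No check failed.

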